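Draw the corers from the sterilising block and stow them in the caddy

TASK

The sterilising run in the flow hood is over. First switch the sterilising block off by pushing its lever right over away from you; then, without prying or forcing, draw every corer that is there straight out of its sleeve and stow each in a bay of its own in the caddy, handle first, with the handle wholly in under the roof and the steel tube sticking out. Do not disturb the dishes, jar, jar lid, alcohol bottle and scalpel standing about.

Things in the scene. Friction and masses are not known exactly. Their poses are not given: they have to be found in the camera images.
- block: Fixed (yawed a little) aluminium block, 90 mm deep (its x), 260 mm wide (its y), 86 mm high, with a white control box, 60 mm high, joined to its +y end. Origin on the table in the plane of its front face (sleeves at y = -80, 0, 80 mm). Its +x points into the block, away from the robot; the three sleeves open in its front.
- sleeve0 (a point): Centre of the mouth of sleeve 0 in the block's front face, 45 mm above the table: a blind bore of 15.6 mm diameter, 85 mm deep, along the block's +x. The three lie 80 mm apart; an absent corer leaves its sleeve empty.
- sleeve1 (a point): Centre of the mouth of sleeve 1 in the block's front face, 45 mm above the table: a blind bore of 15.6 mm diameter, 85 mm deep, along the block's +x. The three lie 80 mm apart; an absent corer leaves its sleeve empty.
- sleeve2 (a point): Centre of the mouth of sleeve 2 in the block's front face, 45 mm above the table: a blind bore of 15.6 mm diameter, 85 mm deep, along the block's +x. The three lie 80 mm apart; an absent corer leaves its sleeve empty.
- power (a joint): Black ball-ended toggle lever, 55 mm long, on the control box at block x = 50 mm, y = 172 mm, pivot 82 mm above the table on a 25 mm high grey housing (70 x 50 mm). 0 = on, leaning about 30 degrees to the block's -x (towards the robot); it swings in the block's x-z plane and reads 1.0 rad when right over to the block's +x (off). Stays where it is left; a push of a few newtons near the tip moves it.
- power_tip (a point): Centre of the 26 mm ball on that lever's end, 55 mm from the pivot.
- caddy: Fixed steel and white plastic caddy, 62 mm deep (its x), 220 mm wide (its y), 51 mm high, origin on the table under its middle. Three bays side by side open to its -x (roughly to the robot's left, +y of the world); each is 34 mm wide and 34 mm high inside, floor 12 mm above the table, under a roof 5 mm thick (a dark line on it marks each bay), and 52 mm deep to the back wall.
- bay0 (a point): Centre of the mouth of bay 0 (caddy x = -31 mm, 29 mm above the table; bays at caddy y = -75, 0 and 75 mm). The bay runs 52 mm from here along the caddy's +x to its back wall.
- bay1 (a point): Centre of the mouth of bay 1 (caddy x = -31 mm, 29 mm above the table; bays at caddy y = -75, 0 and 75 mm). The bay runs 52 mm from here along the caddy's +x to its back wall.
- bay2 (a point): Centre of the mouth of bay 2 (caddy x = -31 mm, 29 mm above the table; bays at caddy y = -75, 0 and 75 mm). The bay runs 52 mm from here along the caddy's +x to its back wall.
- corer0: Corer (may be absent): a white, black-ribbed square handle, 44 mm long and 24 mm square, with a round steel tube 14 mm in diameter and 90 mm long on the end of it, 180 g or so. Origin at the handle's middle on the axis, 12 mm up when laid flat; +x runs along the tube to its free end at 112 mm. Balances 12 mm from the origin, so it lies level on its handle. Starts with its tube in a sleeve, 8 to 20 mm of it showing.
- corer1: Corer (may be absent): a white, black-ribbed square handle, 44 mm long and 24 mm square, with a round steel tube 14 mm in diameter and 90 mm long on the end of it, 180 g or so. Origin at the handle's middle on the axis, 12 mm up when laid flat; +x runs along the tube to its free end at 112 mm. Balances 12 mm from the origin, so it lies level on its handle. Starts with its tube in a sleeve, 8 to 20 mm of it showing.
- corer2: Corer (may be absent): a white, black-ribbed square handle, 44 mm long and 24 mm square, with a round steel tube 14 mm in diameter and 90 mm long on the end of it, 180 g or so. Origin at the handle's middle on the axis, 12 mm up when laid flat; +x runs along the tube to its free end at 112 mm. Balances 12 mm from the origin, so it lies level on its handle. Starts with its tube in a sleeve, 8 to 20 mm of it showing.
- tip0 (a point): Free end of corer 0's tube, on its axis (absent with it).
- tip1 (a point): Free end of corer 1's tube, on its axis (absent with it).
- tip2 (a point): Free end of corer 2's tube, on its axis (absent with it).
- dishes: Bystander: stack of three covered culture dishes, 90 mm in diameter, 48 mm high in all. Origin under its centre.
- dish: Bystander: one covered culture dish, 90 mm in diameter, 16 mm high. Origin under its centre.
- jar: Bystander: closed glass jar, 80 mm in diameter, 110 mm high. Origin under its centre.
- jar_lid: Bystander: brass jar lid, 84 mm in diameter, 14 mm high. Origin under its centre.
- alcohol: Bystander: clear bottle, 60 mm in diameter, 170 mm high. Origin under its centre.
- scalpel: Bystander: scalpel lying along its x, handle from -80 to 20 mm and blade to 58 mm, 11 mm wide, 8 mm high. Origin on its underside.
- tape: Bystander: roll of tape, 70 mm in diameter, 25 mm high, no harm if moved. Origin under its centre.
There are look-alikes about, which are no part of the job. Leave any orange, pink or turquoise look-alike of the corer2 alone.

How it is judged:
By the outcome, as a careful person would: the job done as asked, in the order asked, and still so for the second after the job is handed in, with the robot touching nothing.
Of corer0, corer1, corer2 only 2 to 3 are there at a start; the rules pass over those that are not, and their reading is None.
At some moment in a run one of corer0, corer1, corer2 may be knocked a few centimetres aside while the robot is not near it.
Once in a run the grip may slacken for a moment while it holds something.
It also fails if it takes over 210 s, if anything falls off the work surface, if the arm or the gripper's body presses on something with over 40 N, if the wrist force passes 120 N, or if a joint passes its speed limit or range.

ROBOT

A 6-joint arm with a two-finger parallel gripper is mounted at the origin on the work surface. World frame = base frame: x ahead of the robot, y to its left, z up, the work surface at z = 0. Lengths are in m, angles in rad, forces in N, time in s.
With the tool pointing down it reaches from about 0.35 to 0.975 m from the base axis. Payload 4.9 kg.
Tool frame: the origin (TCP) lies at the very end of the fingers, on their centre line; the grasp point (between the pads) lies 19 mm behind it (manip.hold_point_z is the distance from the TCP to the grasp point, in m); z points along the fingers, y is the direction in which the jaws open and shut (so a half turn about z gives the same grasp; the last joint's range is limited). The gripper opens to 85 mm and grips with 20 to 120 N. Pads are 22 mm wide; open, the fingers measure 114 mm over their backs; the gripper's body (76 mm by 85 mm) begins 54 mm behind the grasp point. The pads swing forward as they close: fully open they stand 13 mm farther back than shut.
Start: joints at [1.141, 0.053, 1.613, -0, 1.476, -0.119], TCP at [0.191, 0.595, 0.231] pointing down, gripper open.
Joint ranges: [-3.01, 3.01], [-1.01, 2.22], [0.06, 2.58], [-1.02, 4.17], [0.09, 2.62], [-3.14, 3.14]. Speed limits (rad/s): [2.57, 2.57, 3.14, 3.14, 3.14, 3.14].

INTERFACE

Orientations are given as a unit quaternion [w, x, y, z].
In Python, from plant import manip gives the robot as it stands. The module is installed in compiled form; this text tells all that it offers.
- The arm moves only by the shell command python3 -m creep 'ROWS'. ROWS is JSON, a list of rows, each a list of 7 numbers: the turn, a rotation vector about the tool's x, y, z in degrees, then the shift along the tool's x, y, z in m, then the opening, from 0 (shut) to 1 (fully open). In form: [[ax, ay, az, tx, ty, tz, jaw], ...]. A call has 1 to 20 rows; each row shifts and turns the commanded pose from where the row before left it, along the tool's axes as they then stand; what a row does not reach is not made up. A row lasts 1/12 s, in which the tool goes at most 41.7 mm and 7.16 degrees, less where a joint would pass 70% of its speed; a pose out of reach is approached as far as the arm can. A call is refused whole if a number of a shift passes 0.0417 or a number of a turn 7.16, either way. A call with a gripper value outside its range is refused whole. The fingers move at their own pace and stop on an object; the grip force is fixed at half the most. Time passes only in rows, so rows that do not move let the fingers close. It gives the time, the measured TCP pose, the force and the opening at its end, in the units of the state.
- manip.state(): the state, without advancing time (a new reading comes with each control period).
- manip.grab_frame(name): name is "scene" or "side" or "wrist"; returns the picture (480x640x3 uint8, blue, green, red); there is no depth.
- manip.get_calibration(name): a dict with "fx", "fy", "cx", "cy" (pixels), "xyz" and "attitude" of the camera in the world. Camera axes: x right, y down, z forward; pixel columns grow to the right and rows downward; lengths in m; the calibration is good to about 2 mm. A picture is of the moment at which its call begins: read the wrist's pose just before it. get_calibration takes no time and is no camera call; for the wrist camera it gives the pose at the moment of the call.
- manip.job_done(): hands the job in, once; it reports no verdict.
Trained networks look in the newest picture that a camera, given by its name, has taken for a name from the list of things; names that differ only in an ending like _2 or _b are one class to them, and where a whole thing is asked for, a point or a joint stands for the part that bears it (a point fixed in the world has none). Each returns a list of dicts, best first, with "confidence" (0 to 1); they miss things now and then, are a little off and sometimes report something else, mostly with a low value. They report only what shows in the picture. A call takes as long as a camera call. They do not tell look-alikes from the thing itself.
- manip.cut_out(target, camera): "pixels" (480x640 bool, what is visible of it) and "rect" ([left, top, right, bottom] in pixels, round what is visible of it).
The state is a dict: "time": time; "joint_pos": joint angles; "joint_vel": joint speeds; "joint_efforts": joint torques, N m; "tool_pos": TCP position; "tool_rot": TCP orientation; "contact_force": force on the tool from outside, world axes, zero at the start; "ft_torque": the same for the moment, N m; "gripper_width": opening from 0.0 (shut) to 1.0 (fully open).
Only numpy, scipy, OpenCV 4.12 (cv2) and the standard library are available. Lean on these libraries where they do the work, as an engineer would, in place of code of your own. Each camera call takes 0.05 s, during which the arm holds its last target.

## Working session

There is one attempt and no reset: what is moved stays moved. The work goes in short steps, Python scripts to look and compute and a shell command to move; the robot and the scene stay as the last step left them, time stands still between calls to the robot, and variables do not carry over. Pictures are saved under pics/ and viewed, and the job is handed in when it is done.

```bash
mkdir -p pics; ls; python3 - <<'E'
from plant import manip
import cv2
for n in ["scene","side","wrist"]:
    c=manip.get_calibration(n); print(n,c)
    cv2.imwrite(f"pics/{n}0.png",manip.grab_frame(n))
s=manip.state(); print(s, manip.hold_point_z)
E
```

```text
pics
scene {'fx': 544.4660474709751, 'fy': 544.4660474709751, 'cx': 320.8935653462994, 'cy': 235.8052890849991, 'xyz': array([ 1.01314304, -0.4337578 ,  1.21519222]), 'attitude': array([-0.25537317,  0.89733381,  0.34543733, -0.10124044])}
side {'fx': 515.4013630417285, 'fy': 515.4013630417285, 'cx': 328.30194565104466, 'cy': 235.22381288517275, 'xyz': array([-0.10821917, -0.69161472,  0.92351115]), 'attitude': array([-0.40735174,  0.8410814 , -0.32567541,  0.14346483])}
wrist {'fx': 364.0808996441546, 'fy': 364.0808996441546, 'cx': 317.81174022547845, 'cy': 236.4121829813887, 'xyz': array([0.12144977, 0.61797972, 0.37164507]), 'attitude': array([0.1165524 , 0.79944263, 0.58325156, 0.08440755])}
{'time': 0.15, 'joint_pos': array([ 1.14103543e+00,  5.32057413e-02,  1.61399818e+00,  7.23201380e-06,
        1.47602931e+00, -1.18961140e-01]), 'joint_vel': array([ 0.00083135, -0.00226575, -0.00392594,  0.00063859, -0.00158259,
       -0.00046846]), 'joint_efforts': array([ 2.16700191e-04, -3.94242775e+01, -3.70721447e+01, -1.64957532e-04,
        4.65100631e-03,  3.34328047e-05]), 'tool_pos': array([0.19090134, 0.594604  , 0.23033342]), 'tool_rot': array([-2.25707152e-04,  1.54775461e-01,  9.87949333e-01, -7.88633088e-04]), 'contact_force': array([ 0.78483121, -0.1240643 , -0.07860017]), 'ft_torque': array([-0.0173342 , -0.05414083,  0.03564236]), 'gripper_width': 0.9983538270567036} 0.0187
```

View pics/scene0.png

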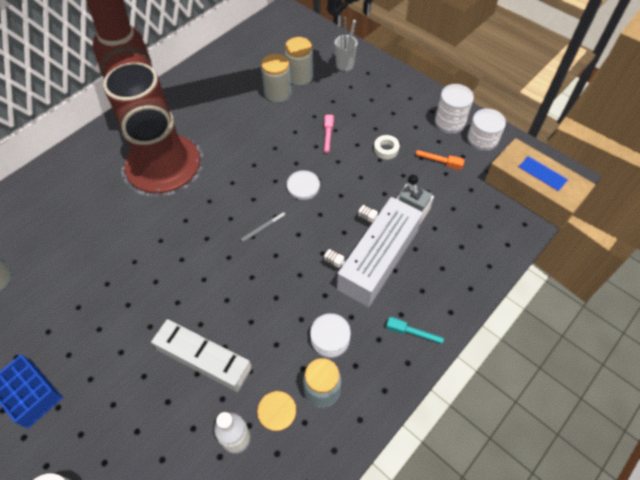

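View pics/side0.png

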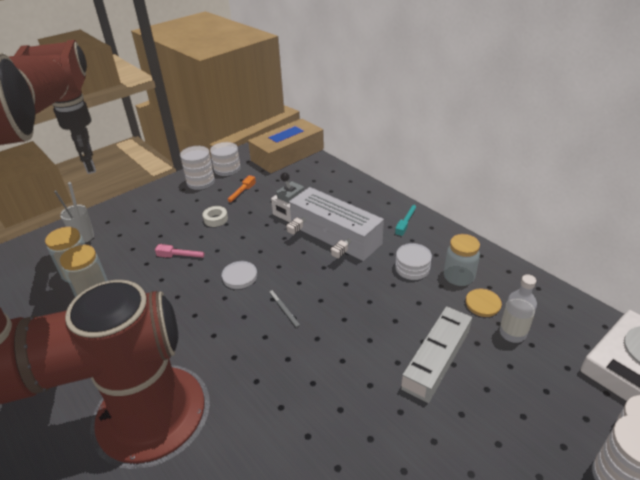

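View pics/wrist0.png

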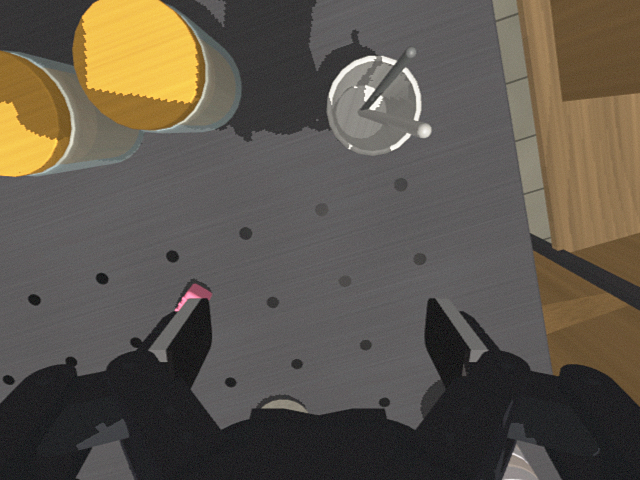

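```bash
cat > h.py <<'E'
import numpy as np, cv2
from scipy.spatial.transform import Rotation as R
from plant import manip
def rot(q): return R.from_quat([q[1],q[2],q[3],q[0]])
def cal(n): return manip.get_calibration(n)
def proj(c,P):
    P=np.atleast_2d(P); p=rot(c["attitude"]).inv().apply(P-c["xyz"])
    return np.c_[c["fx"]*p[:,0]/p[:,2]+c["cx"], c["fy"]*p[:,1]/p[:,2]+c["cy"]]
def ray(c,uv):
    uv=np.atleast_2d(uv).astype(float)
    d=np.c_[(uv[:,0]-c["cx"])/c["fx"],(uv[:,1]-c["cy"])/c["fy"],np.ones(len(uv))]
    return rot(c["attitude"]).apply(d)
def onz(c,uv,z):
    d=ray(c,uv); return c["xyz"]+d*((z-c["xyz"][2])/d[:,2])[:,None]
def crop(img,x0,y0,x1,y1,k,name):
    o=cv2.resize(img[y0:y1,x0:x1],None,fx=k,fy=k,interpolation=cv2.INTER_CUBIC); cv2.imwrite("pics/"+name,o)
E
python3 - <<'E'
from h import *
for n in ["scene","side"]:
    c=cal(n); img=manip.grab_frame(n); cv2.imwrite(f"pics/{n}1.png",img)
    for t in ["block","caddy","corer0","power","jar","dishes","dish","jar_lid","alcohol","scalpel","tape"]:
        for r in manip.cut_out(t,n):
            m=r["pixels"]; ys,xs=np.nonzero(m)
            ce=[xs.mean(),ys.mean()]
            print(n,t,round(r["confidence"],2),np.round(r["rect"]),np.round(ce,1),m.sum(),np.round(onz(c,ce,0.02)[0],3))
s=cv2.imread("pics/scene1.png"); crop(s,300,140,500,340,3,"c_scene1.png")
s=cv2.imread("pics/side1.png"); crop(s,240,160,400,280,5,"c_side1.png")
E
```

```text
scene block 0.94 [335. 174. 428. 304.] [383.3 243.2] 5258 [0.643 0.203 0.02 ]
scene caddy 0.59 [154. 319. 249. 392.] [201.7 354.8] 3206 [ 0.522 -0.306  0.02 ]
scene corer0 0.92 [386. 316. 442. 343.] [410.  329.6] 532 [0.837 0.061 0.02 ]
scene corer0 0.69 [416. 150. 462. 171.] [444.7 160. ] 323 [0.6   0.534 0.02 ]
scene corer0 0.57 [325. 247. 344. 269.] [333.7 258. ] 226 [0.577 0.086 0.02 ]
scene corer0 0.53 [358. 205. 376. 222.] [367.4 213.3] 212 [0.554 0.248 0.02 ]
scene corer0 0.52 [325. 116. 334. 155.] [327.4 130.9] 209 [0.279 0.395 0.02 ]
scene power 0.67 [405. 176. 418. 194.] [412.5 181.1] 128 [0.577 0.413 0.02 ]
scene jar 0.81 [301. 359. 340. 410.] [321.6 382.2] 1464 [ 0.767 -0.169  0.02 ]
scene jar 0.48 [256. 391. 295. 428.] [275.5 410.3] 1190 [ 0.734 -0.281  0.02 ]
scene dishes 0.85 [308. 315. 352. 357.] [329.6 335.3] 1423 [ 0.707 -0.075  0.02 ]
scene dishes 0.21 [339. 176. 432. 306.] [383.6 243. ] 5203 [0.643 0.204 0.02 ]
scene dish 0.35 [151. 318. 251. 388.] [201.6 354.8] 3097 [ 0.521 -0.306  0.02 ]
scene jar_lid 0.77 [258. 390. 293. 428.] [276.1 410.3] 1099 [ 0.735 -0.28  
[... 1753 characters left out ...]
271. 292. 298. 325.] [283.8 308. ] 194 [0.361 0.027 0.02 ]
side jar_lid 0.84 [465. 286. 500. 318.] [483.  302.7] 815 [ 0.719 -0.284  0.02 ]
side jar_lid 0.6 [447. 236. 481. 288.] [462.  260.1] 1511 [ 0.807 -0.156  0.02 ]
side jar_lid 0.49 [397. 246. 434. 281.] [413.3 261.4] 1081 [ 0.711 -0.073  0.02 ]
side alcohol 0.59 [500. 278. 537. 342.] [518.9 311.8] 1575 [ 0.756 -0.357  0.02 ]
side alcohol 0.19 [466. 288. 503. 315.] [483.5 302.9] 800 [ 0.72  -0.284  0.02 ]
side scalpel 0.53 [404. 309. 472. 403.] [435.9 354.8] 3288 [ 0.517 -0.306  0.02 ]
side scalpel 0.47 [269. 292. 302. 326.] [286.4 311.4] 184 [0.358 0.015 0.02 ]
side tape 0.67 [201. 206. 225. 230.] [215.4 216.5] 406 [0.438 0.456 0.02 ]
```

View pics/c_scene1.png

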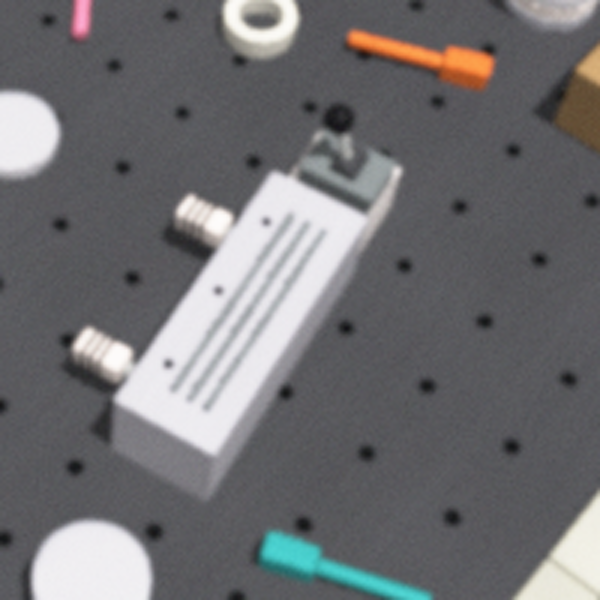

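View pics/c_side1.png

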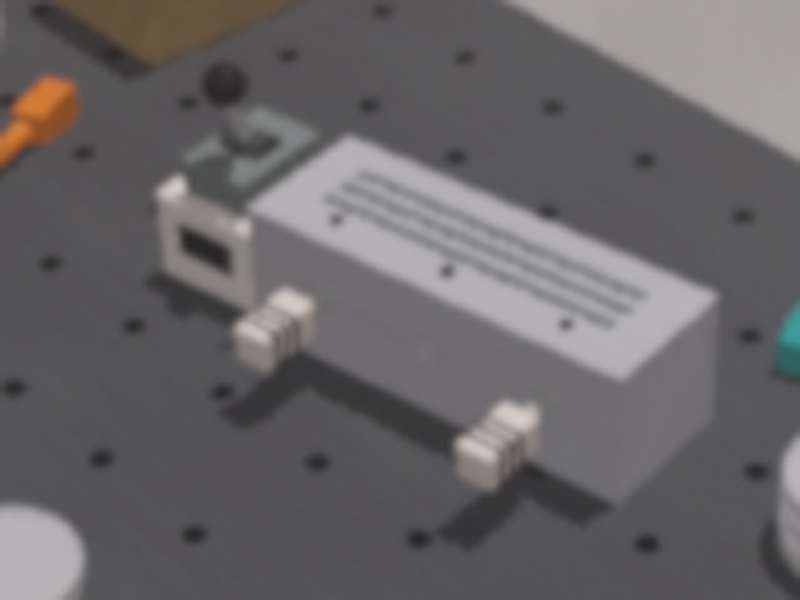

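```bash
python3 - <<'E'
from h import *
s=cv2.imread("pics/scene1.png"); crop(s,140,305,260,395,6,"c_scene2.png")
s=cv2.imread("pics/side1.png"); crop(s,380,295,500,410,5,"c_side2.png")
E
```

```text
(no output)
```

View pics/c_scene2.png

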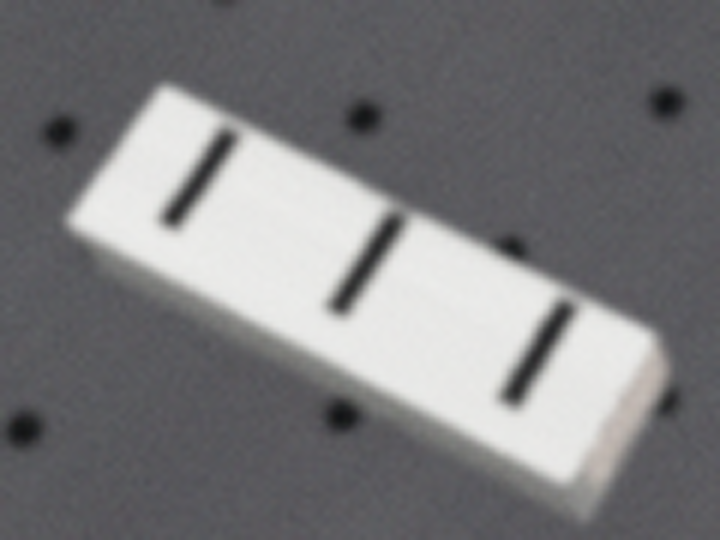

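View pics/c_side2.png

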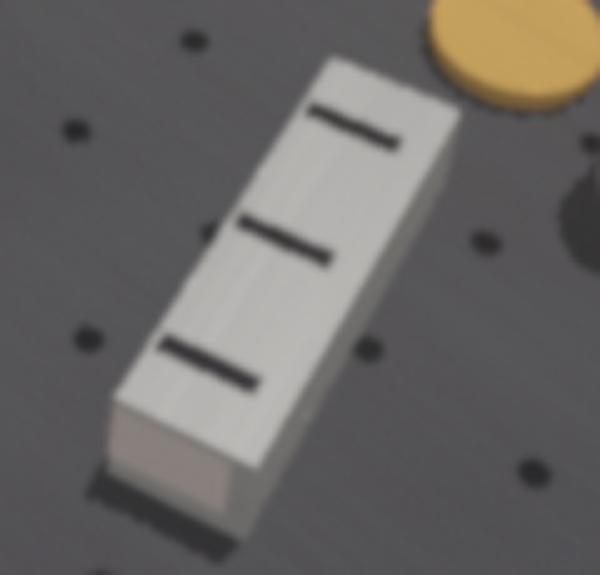

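```bash
python3 - <<'E'
from h import *
from scipy.optimize import least_squares
cs,cd=cal("scene"),cal("side")
def fit(name,P,obs,x0):
    P=np.array(P,float)
    def res(p):
        c,s=np.cos(p[2]),np.sin(p[2])
        W=np.c_[p[0]+c*P[:,0]-s*P[:,1],p[1]+s*P[:,0]+c*P[:,1],P[:,2]]
        return np.concatenate([(proj(cam,W)-np.array(o)).ravel() for cam,o in obs])
    r=least_squares(res,x0); print(name,np.round(r.x,4),np.degrees(r.x[2]),np.round(r.fun.reshape(len(obs),-1,2),1).tolist())
    for cam,o in obs:
        r1=least_squares(lambda p:(lambda c,s:(proj(cam,np.c_[p[0]+c*P[:,0]-s*P[:,1],p[1]+s*P[:,0]+c*P[:,1],P[:,2]])-np.array(o)).ravel())(np.cos(p[2]),np.sin(p[2])),x0); print("  single",np.round(r1.x,4))
    return r.x
h=.086
b=fit("block",[(0,.13,h),(0,-.13,h),(.09,-.13,h),(.09,.13,h)],[(cs,[(390.7,197.3),(338.3,273.3),(371.7,292.3),(421.7,210)]),(cd,[(290.4,202),(364.4,236),(383.4,219.4),(310,187)])],[.6,.2,0])
h=.051
k=fit("caddy",[(-.031,-.11,h),(-.031,.11,h),(.031,.11,h),(.031,-.11,h)],[(cs,[(167.5,318.8),(249.2,360.8),(235.8,385.8),(151.3,342)]),(cd,[(403,374.4),(447,306.4),(472,317.4),(431.6,388.4)])],[.52,-.3,-1.5])
def W(p,q): 
    c,s=np.cos(p[2]),np.sin(p[2]); return np.array([p[0]+c*q[0]-s*q[1],p[1]+s*q[0]+c*q[1],q[2]])
for i,y in enumerate([-.08,0,.08]): print("sleeve",i,W(b,(0,y,.045)).round(4))
a=-.5236+0
tip=W(b,(.05-.055*np.sin(np.radians(30)),.172,.082+.055*np.cos(np.radians(30)))); print("tip",tip.round(4),proj(cs,tip),proj(cd,tip))
for i,y in enumerate([-.075,0,.075]): print("bay",i,W(k,(-.031,y,.029)).round(4))
# corer handle centres, at axis z .045; try offset from block face 8..20 tube showing -> handle centre at x=-(22+s)
for i,y in ((0,-.08),(2,.08)):
  for sh in (.008,.014,.020):
    w=W(b,(-.022-sh,y,.045)); print(i,sh,w.round(4),proj(cs,w).round(1),proj(cd,w).round(1))
E
```

```text
block [0.6128 0.1607 0.1799] 10.308320770471 [[[-0.4, -0.6], [-0.4, 0.0], [-0.1, -0.7], [0.3, 2.0]], [[-1.1, -0.5], [0.4, -0.4], [0.6, -0.7], [-0.4, 0.2]]]
  single [0.6128 0.1609 0.1864]
  single [0.612  0.1601 0.1667]
caddy [ 0.5246 -0.3059 -1.3038] -74.70462863808443 [[[-0.3, -0.0], [0.1, -0.2], [-1.3, -0.3], [-0.2, -0.3]], [[0.3, -0.4], [-0.4, -0.5], [0.6, -0.8], [0.2, -0.4]]]
  single [ 0.5257 -0.3056 -1.3011]
  single [ 0.5232 -0.3065 -1.3064]
sleeve 0 [0.6271 0.082  0.045 ]
sleeve 1 [0.6128 0.1607 0.045 ]
sleeve 2 [0.5985 0.2394 0.045 ]
tip [0.6041 0.3339 0.1296] [[407.88863254 178.69738149]] [[282.325015   180.19936601]]
bay 0 [ 0.444  -0.2958  0.029 ]
bay 1 [ 0.5164 -0.276   0.029 ]
bay 2 [ 0.5887 -0.2562  0.029 ]
0 0.008 [0.5976 0.0766 0.045 ] [[337.6 260.2]] [[342.5 246.4]]
0 0.014 [0.5917 0.0755 0.045 ] [[335.5 259.1]] [[341.1 247.6]]
0 0.02 [0.5858 0.0745 0.045 ] [[333.4 258. ]] [[339.7 248.8]]
2 0.008 [0.5689 0.234  0.045 ] [[369.3 214.4]] [[296.6 224.6]]
2 0.014 [0.563  0.2329 0.045 ] [[367.3 213.4]] [[295.2 225.6]]
2 0.02 [0.5571 0.2319 0.045 ] [[365.3 212.4]] [[293.8 226.7]]
```

```bash
python3 -m creep '[[0,0,0,-0.0287,-0.0097,0,0],[0,0,0,-0.0287,-0.0097,0,0],[0,0,0,-0.0287,-0.0097,0,0],[0,0,0,-0.0287,-0.0097,0,0],[0,0,0,-0.0287,-0.0097,0,0],[0,0,0,-0.0287,-0.0097,0,0],[0,0,0,-0.0287,-0.0097,0,0],[0,0,0,-0.0287,-0.0097,0,0],[0,0,0,-0.0287,-0.0097,0,0],[0,0,0,-0.0287,-0.0097,0,0],[0,0,0,-0.0287,-0.0097,0,0],[0,0,0,-0.0287,-0.0097,0,0],[0,0,0,-0.0287,-0.0097,0,0],[0,0,0,-0.0287,-0.0097,0,0],[0,0,0,-0.0287,-0.0097,0,0]]'
python3 -m creep '[[0,0,6.9,0,0,0,0],[0,0,6.9,0,0,0,0],[0,0,6.9,0,0,0,0],[0,0,6.9,0,0,0,0],[0,0,6.9,0,0,0,0],[0,0,6.9,0,0,0,0],[0,0,6.9,0,0,0,0],[0,0,6.9,0,0,0,0],[0,0,6.9,0,0,0,0],[0,0,6.9,0,0,0,0],[0,0,6.9,0,0,0,0],[0,0,6.9,0,0,0,0],[0,0,6.9,0,0,0,0],[0,0,6.9,0,0,0,0],[0,0,6.9,0,0,0,0],[0,0,6.9,0,0,0,0],[0,0,6.9,0,0,0,0],[0,0,6.9,0,0,0,0]]'
python3 -m creep '[[0,0,6.9,0,0,0,0],[0,0,6.9,0,0,0,0],[0,0,6.9,0,0,0,0],[0,0,6.9,0,0,0,0],[0,0,0,0,0,0,0]]'
cat >> h.py <<'E'
def tool():
    s=manip.state(); r=rot(s["tool_rot"]).as_matrix()
    yaw=np.degrees(np.arctan2(r[1,0],r[0,0])); 
    print("t",round(s["time"],2),"pos",s["tool_pos"].round(4),"yaw",round(yaw,2),"z",r[:,2].round(3),"F",s["contact_force"].round(1),"w",round(s["gripper_width"],3),"j6",round(s["joint_pos"][5],2))
    return s,r
BL=(.6128,.1607,.1799); CA=(.5246,-.3059,-1.3038)
def W(p,q):
    c,s=np.cos(p[2]),np.sin(p[2]); return np.array([p[0]+c*q[0]-s*q[1],p[1]+s*q[0]+c*q[1],q[2]])
def L(p,w):
    c,s=np.cos(p[2]),np.sin(p[2]); d=np.asarray(w)-np.array([p[0],p[1],0]); return np.array([c*d[0]+s*d[1],-s*d[0]+c*d[1],d[2]])
def tri(obs):
    A=[];b=[]
    for c,uv in obs:
        d=ray(c,uv)[0]; d/=np.linalg.norm(d); M=np.eye(3)-np.outer(d,d); A.append(M); b.append(M@c["xyz"])
    A=np.vstack(A); b=np.hstack(b); x,res,_,_=np.linalg.lstsq(A,b,rcond=None); return x,np.linalg.norm(A@x-b)
E
python3 - <<'E'
from h import *
s,r=tool(); print(s["joint_pos"].round(2))
cs,cd=cal("scene"),cal("side")
t,e=tri([(cs,(413.3,179)),(cd,(285,176.8))]); print("tip",t,e,L(BL,t))
i=manip.grab_frame("wrist"); cv2.imwrite("pics/w1.png",i); print(proj(cal("wrist"),[t,W(BL,(.05,.172,.085)),W(BL,(0,.08,.045)),W(BL,(0,.13,.086))]).round())
E
```

```text
time: 2.6
tool_pos: [0.5576, 0.3238, 0.2314]
tool_rot: [0.0, 0.155, 0.988, 0.0]
contact_force: [-0.3, 0.7, -0.3]
gripper_width: -0.007
time: 4.1
tool_pos: [0.5565, 0.3248, 0.2313]
tool_rot: [0.0, 0.947, 0.323, -0.0]
contact_force: [-0.3, 0.0, 0.0]
gripper_width: -0.002
time: 4.52
tool_pos: [0.5565, 0.3249, 0.2313]
tool_rot: [0.0, 0.996, 0.09, -0.0]
contact_force: [0.5, -0.4, -0.5]
gripper_width: 0.003
t 4.52 pos [0.5565 0.3249 0.2313] yaw 10.29 z [-0. -0. -1.] F [ 0.5 -0.4 -0.5] w 0.003 j6 1.8
[ 0.41  0.1   1.57 -0.    1.48  1.8 ]
tip [0.61683035 0.33820719 0.1340649 ] 0.0010496773328044296 [0.03572688 0.17392135 0.1340649 ]
[[317. 145.]
 [319. 123.]
 [421. 182.]
 [372. 189.]]
```

View pics/w1.png

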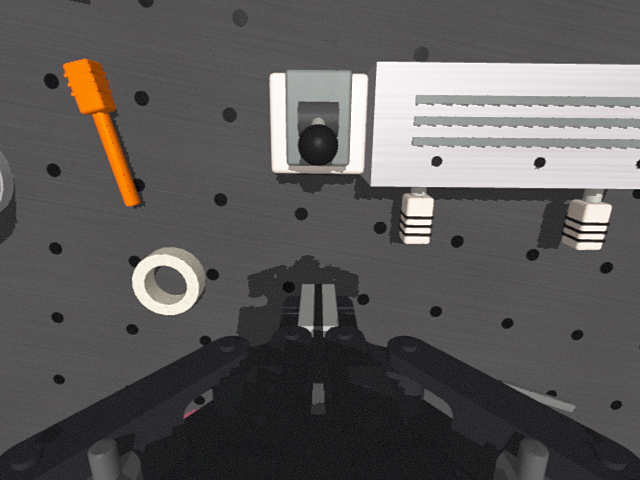

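```bash
python3 -m creep '[[0,0,0,0,0,0.04,0],[0,0,0,0,0,0.04,0],[0,0,0,0,0,0.038,0],[0,0,0,0,0,0,0]]'
python3 -m creep '[[0,0,0,0.015,0,0,0],[0,0,0,0.010,0,0,0],[0,0,0,0.005,0,0,0],[0,0,0,0.005,0,0,0],[0,0,0,0.005,0,0,0],[0,0,0,0.005,0,0,0]]'
python3 -m creep '[[0,0,0,0.005,0,0,0],[0,0,0,0.005,0,0,0],[0,0,0,0.005,0,0,0],[0,0,0,0.005,0,0,0]]'
python3 - <<'E'
from h import *
s,r=tool(); print(L(BL,s["tool_pos"]))
i=manip.grab_frame("wrist"); cv2.imwrite("pics/w2.png",i)
i=manip.grab_frame("side"); crop(i,240,130,360,220,5,"s2.png")
E
```

```text
time: 4.9
tool_pos: [0.5508, 0.3223, 0.1034]
tool_rot: [0.003, 0.996, 0.092, -0.008]
contact_force: [-1.6, -0.6, -1.8]
gripper_width: -0.001
time: 5.4
tool_pos: [0.6012, 0.3333, 0.1146]
tool_rot: [-0.0, 0.996, 0.091, 0.0]
contact_force: [-2.9, -0.1, 1.8]
gripper_width: -0.002
time: 5.73
tool_pos: [0.6208, 0.3367, 0.1133]
tool_rot: [0.0, 0.996, 0.091, -0.0]
contact_force: [-0.7, -1.2, 0.4]
gripper_width: -0.001
t 5.73 pos [0.6208 0.3367 0.1133] yaw 10.4 z [-0. -0. -1.] F [-0.7 -1.2  0.4] w -0.001 j6 1.78
[0.03939296 0.1717006  0.11328229]
```

View pics/w2.png

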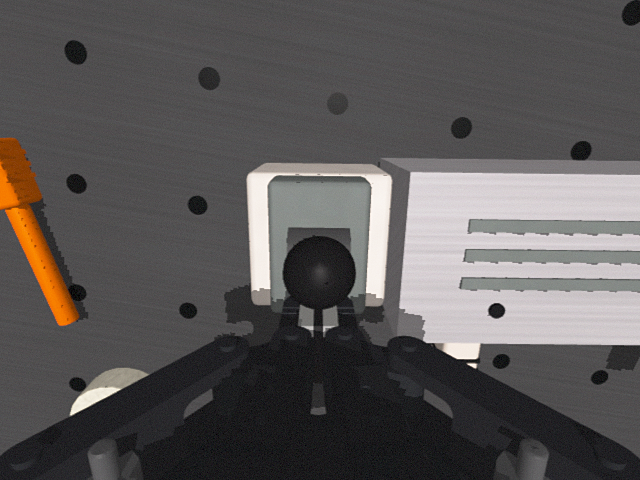

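View pics/s2.png

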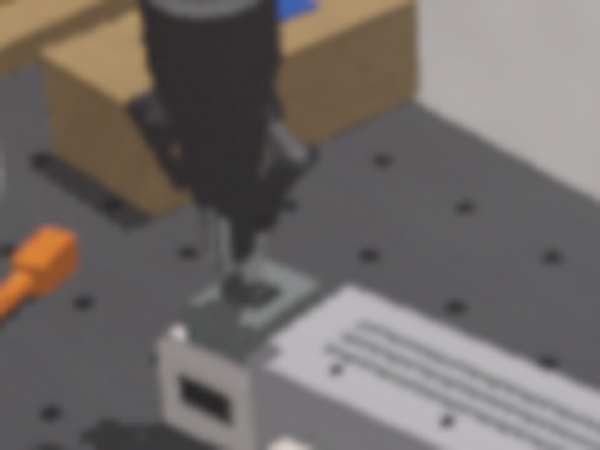

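```bash
python3 -m creep '[[0,0,0,0.005,0,0,0],[0,0,0,0.004,0,0,0],[0,0,0,0.003,0,0,0]]'
python3 -m creep '[[0,0,0,0.003,0,0,0],[0,0,0,0.003,0,0,0]]'
python3 - <<'E'
from h import *
s,r=tool(); print(L(BL,s["tool_pos"]))
i=manip.grab_frame("wrist"); cv2.imwrite("pics/w3.png",i)
E
```

```text
time: 6.08
tool_pos: [0.6322, 0.3387, 0.1127]
tool_rot: [0.0, 0.996, 0.091, -0.001]
contact_force: [0.2, 0.4, -0.7]
gripper_width: -0.001
time: 6.25
tool_pos: [0.6371, 0.3396, 0.1127]
tool_rot: [0.0, 0.996, 0.091, -0.002]
contact_force: [-11.7, -3.1, 3.6]
gripper_width: -0.002
t 6.25 pos [0.6371 0.3396 0.1127] yaw 10.39 z [-0.004 -0.001 -1.   ] F [-11.7  -3.1   3.6] w -0.002 j6 1.78
[0.05593939 0.17166897 0.11265435]
```

View pics/w3.png

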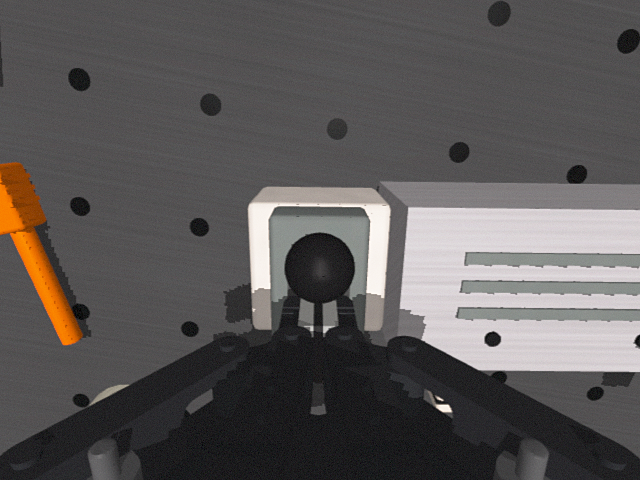

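```bash
python3 -m creep '[[0,0,0,0.002,0,0,0]]'
python3 -m creep '[[0,0,0,-0.005,0,0,0],[0,0,0,-0.02,0,0,0],[0,0,0,-0.035,0,0,0],[0,0,0,-0.035,0,-0.03,0],[0,0,0,0,0,-0.04,0],[0,0,0,0,0,0,0]]'
python3 - <<'E'
from h import *
s,r=tool(); print(L(BL,s["tool_pos"]))
c=cal("wrist");i=manip.grab_frame("wrist"); cv2.imwrite("pics/w4.png",i)
for a in (-15,-30,15,20,27.3,35,42): print(a,proj(c,W(BL,(.05+.055*np.sin(np.radians(a)),.172,.082+.055*np.cos(np.radians(a))))).round())
for t in ["corer0","power"]:
  for q in manip.cut_out(t,"wrist"):
    ys,xs=np.nonzero(q["pixels"]); print(t,round(q["confidence"],2),np.round(q["rect"]),xs.mean().round(1),ys.mean().round(1))
E
```

```text
time: 6.38
tool_pos: [0.6371, 0.3397, 0.1125]
tool_rot: [0.001, 0.996, 0.091, -0.005]
contact_force: [-16.2, -4.5, 6.4]
gripper_width: -0.004
time: 6.88
tool_pos: [0.5517, 0.325, 0.188]
tool_rot: [-0.002, 0.996, 0.091, 0.006]
contact_force: [1.8, -0.1, 3.0]
gripper_width: 0.003
t 6.88 pos [0.5517 0.325  0.188 ] yaw 10.45 z [ 0.011  0.005 -1.   ] F [ 1.8 -0.1  3. ] w 0.003 j6 1.8
[-0.03073926  0.172561    0.18798926]
-15 [[322. 141.]]
-30 [[322. 166.]]
15 [[322.  82.]]
20 [[322.  72.]]
27.3 [[322.  59.]]
35 [[322.  47.]]
42 [[322.  38.]]
corer0 0.76 [ 29.  47. 120. 214.] 72.5 110.6
corer0 0.71 [414. 193. 454. 256.] 431.7 225.6
corer0 0.7 [597. 196. 640. 264.] 621.6 232.9
power 0.89 [294.  22. 347. 110.] 320.8 57.3
```

View pics/w4.png

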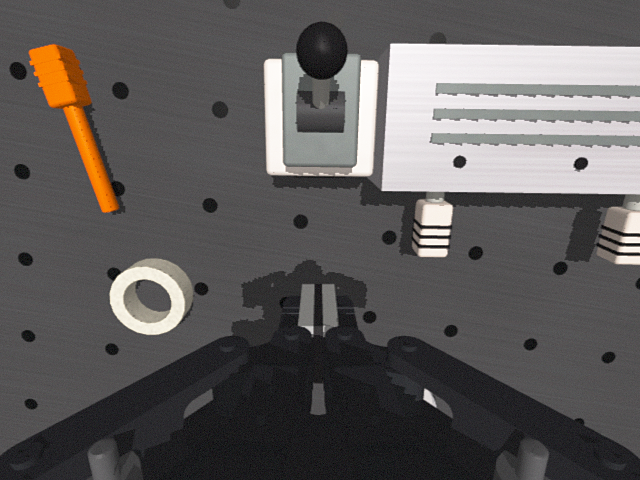

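```bash
python3 -m creep '[[0,0,0,-0.01,0.031,0,1],[0,0,0,-0.01,0.031,0,1],[0,0,0,-0.01,0.031,0,1],[0,0,0,0,0,0,1],[0,0,0,0,0,0,1],[0,0,0,0,0,0,1],[0,0,0,0,0,0,1]]'
python3 - <<'E'
from h import *
s,r=tool(); print(L(BL,s["tool_pos"]))
c=cal("wrist");i=manip.grab_frame("wrist"); 
for p in [(-.036,.08,.057),(-.014,.08,.057),(-.058,.08,.057),(0,.08,.045)]:
  u=proj(c,W(BL,p))[0]; print(p,u.round()); cv2.circle(i,(int(u[0]),int(u[1])),2,(0,0,255),-1)
cv2.imwrite("pics/w5.png",i)
for t in ["corer0"]:
  for q in manip.cut_out(t,"wrist"):
    ys,xs=np.nonzero(q["pixels"]); print(t,round(q["confidence"],2),np.round(q["rect"]),xs.mean().round(1),ys.mean().round(1))
E
```

```text
time: 7.62
tool_pos: [0.5374, 0.2274, 0.1799]
tool_rot: [-0.0, 0.996, 0.091, -0.0]
contact_force: [-0.1, 0.9, 0.3]
gripper_width: 0.977
t 7.62 pos [0.5374 0.2274 0.1799] yaw 10.43 z [-0.  0. -1.] F [-0.1  0.9  0.3] w 0.977 j6 1.66
[-0.06224531  0.0791253   0.17994887]
(-0.036, 0.08, 0.057) [318. 194.]
(-0.014, 0.08, 0.057) [319. 163.]
(-0.058, 0.08, 0.057) [318. 223.]
(0, 0.08, 0.045) [319. 142.]
corer0 0.85 [496. 144. 553. 225.] 524.3 189.9
corer0 0.74 [302. 142. 332. 220.] 316.0 183.1
```

View pics/w5.png

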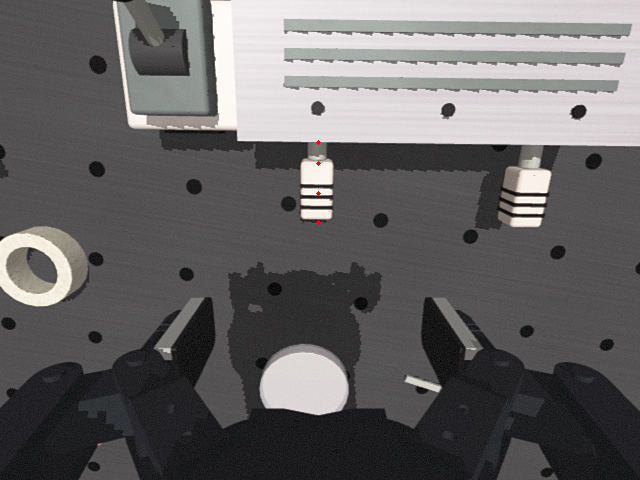

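```bash
python3 -m creep '[[0,0,0,0.013,-0.001,0.03,1],[0,0,0,0.013,0,0.03,1],[0,0,0,0,0,0.03,1],[0,0,0,0,0,0.03,1],[0,0,0,0,0,0.02,1],[0,0,0,0,0,0.013,1],[0,0,0,0,0,0,1]]'
python3 - <<'E'
from h import *
s,r=tool(); print(L(BL,s["tool_pos"]))
cv2.imwrite("pics/w6.png",manip.grab_frame("wrist"))
E
```

```text
time: 8.3
tool_pos: [0.5601, 0.2323, 0.0235]
tool_rot: [0.001, 0.996, 0.091, -0.003]
contact_force: [-0.4, 0.4, 0.1]
gripper_width: 0.997
t 8.3 pos [0.5601 0.2323 0.0235] yaw 10.44 z [-0.006 -0.002 -1.   ] F [-0.4  0.4  0.1] w 0.997 j6 1.66
[-0.03907728  0.07991252  0.02354084]
```

View pics/w6.png

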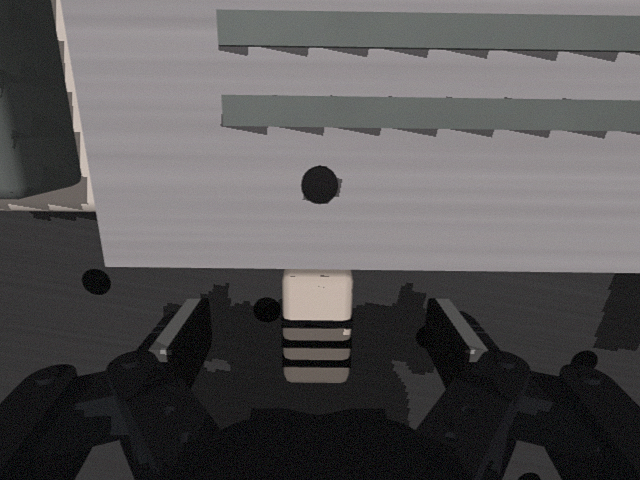

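```bash
python3 -m creep '[[0,0,0,0,0,0,0],[0,0,0,0,0,0,0],[0,0,0,0,0,0,0],[0,0,0,0,0,0,0],[0,0,0,0,0,0,0],[0,0,0,0,0,0,0],[0,0,0,0,0,0,0],[0,0,0,0,0,0,0]]'
python3 -m creep '[[0,0,0,-0.004,0,0,0],[0,0,0,-0.006,0,0,0],[0,0,0,-0.008,0,0,0],[0,0,0,0,0,0,0]]'
python3 - <<'E'
from h import *
s,r=tool(); print(L(BL,s["tool_pos"]),s["ft_torque"])
cv2.imwrite("pics/w7.png",manip.grab_frame("wrist"))
E
```

```text
time: 9.02
tool_pos: [0.5633, 0.2326, 0.0287]
tool_rot: [-0.0, 0.996, 0.09, 0.001]
contact_force: [-1.1, -1.2, 6.3]
gripper_width: 0.269
time: 9.35
tool_pos: [0.5436, 0.2292, 0.0278]
tool_rot: [-0.0, 0.996, 0.091, -0.0]
contact_force: [-3.8, 1.0, 7.7]
gripper_width: 0.274
t 9.35 pos [0.5436 0.2292 0.0278] yaw 10.42 z [-0.001 -0.    -1.   ] F [-3.8  1.   7.7] w 0.274 j6 1.66
[-0.05580108  0.07974605  0.02781088] [0.04068724 0.04579863 0.01942021]
```

View pics/w7.png

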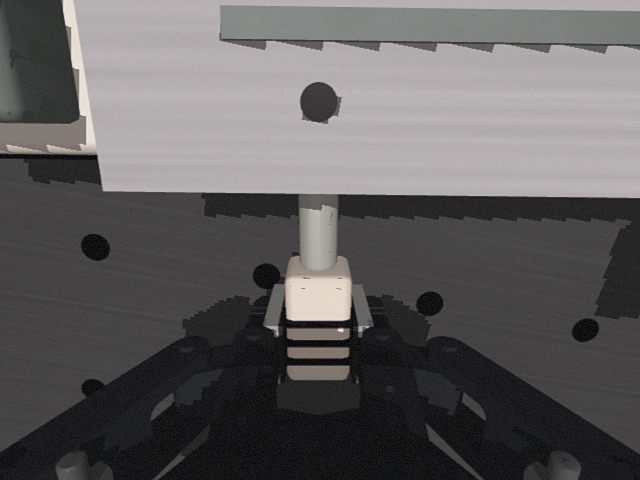

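```bash
python3 -m creep '[[0,0,0,-0.004,0,-0.001,0],[0,0,0,-0.006,0,-0.001,0],[0,0,0,-0.006,0,0,0],[0,0,0,-0.006,0,0,0],[0,0,0,-0.004,0,0,0],[0,0,0,0,0,0,0]]'
python3 - <<'E'
from h import *
s,r=tool(); print(L(BL,s["tool_pos"]),s["ft_torque"])
cv2.imwrite("pics/w8.png",manip.grab_frame("wrist"))
E
```

```text
time: 9.9
tool_pos: [0.5174, 0.2241, 0.0284]
tool_rot: [0.0, 0.996, 0.091, -0.001]
contact_force: [0.6, 0.3, -1.4]
gripper_width: 0.265
t 9.9 pos [0.5174 0.2241 0.0284] yaw 10.4 z [-0.003 -0.001 -1.   ] F [ 0.6  0.3 -1.4] w 0.265 j6 1.67
[-0.08251982  0.07940621  0.02840237] [0.0675526  0.00701897 0.01810863]
```

View pics/w8.png

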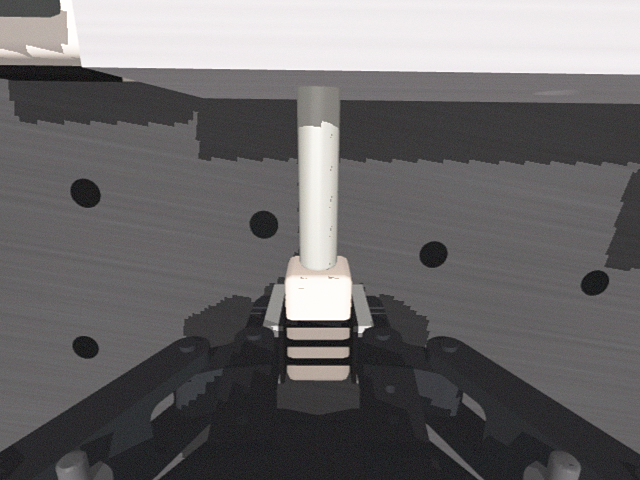

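```bash
python3 -m creep '[[0,0,0,0,0,0,0.3],[0,0,0,0,0,0,0.4],[0,0,0,0,0,0,0.6],[0,0,0,0,0,0,1],[0,0,0,0,0,0,1],[0,0,0,0,0,0,1],[0,0,0,0,0,0,1]]'
python3 -m creep '[[0,0,0,0.01,0,0,1],[0,0,0,0.014,0,0,1],[0,0,0,0.014,0,0,1],[0,0,0,0.014,0,0,1],[0,0,0,0,0,0,1]]'
python3 - <<'E'
from h import *
s,r=tool(); print(L(BL,s["tool_pos"]),s["ft_torque"])
cv2.imwrite("pics/w9.png",manip.grab_frame("wrist"))
i=manip.grab_frame("side");crop(i,240,130,400,270,4,"s9.png")
E
```

```text
time: 10.53
tool_pos: [0.5195, 0.2245, 0.0295]
tool_rot: [0.0, 0.996, 0.091, 0.0]
contact_force: [-0.4, 0.5, 0.1]
gripper_width: 1.002
time: 10.95
tool_pos: [0.5736, 0.2343, 0.0302]
tool_rot: [-0.0, 0.996, 0.09, 0.002]
contact_force: [0.4, -0.1, -0.8]
gripper_width: 1.001
t 10.95 pos [0.5736 0.2343 0.0302] yaw 10.36 z [ 0.003  0.001 -1.   ] F [ 0.4 -0.1 -0.8] w 1.001 j6 1.66
[-0.02541274  0.07938842  0.03019136] [-0.06200545  0.03833841 -0.00013652]
```

View pics/w9.png

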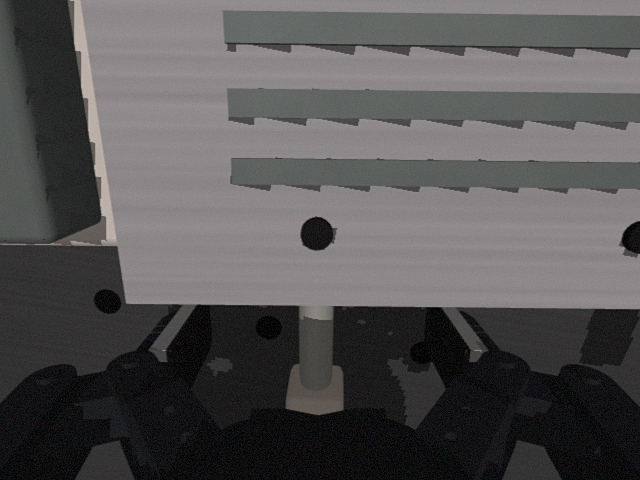

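View pics/s9.png

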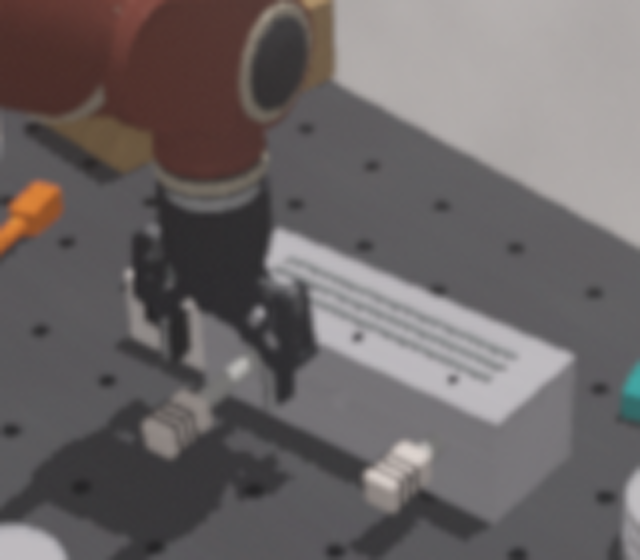

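```bash
python3 -m creep '[[0,0,0,-0.005,0,0.004,1],[0,0,0,0,0,0,0.5],[0,0,0,0,0,0,0],[0,0,0,0,0,0,0],[0,0,0,0,0,0,0],[0,0,0,0,0,0,0],[0,0,0,0,0,0,0],[0,0,0,0,0,0,0],[0,0,0,0,0,0,0],[0,0,0,0,0,0,0]]'
python3 -m creep '[[0,0,0,-0.004,0,0,0],[0,0,0,-0.004,0,0,0],[0,0,0,-0.006,0,0,0],[0,0,0,-0.006,0,0,0],[0,0,0,-0.006,0,0,0],[0,0,0,-0.006,0,0,0]]'
python3 - <<'E'
from h import *
s,r=tool(); print(L(BL,s["tool_pos"]),s["ft_torque"])
cv2.imwrite("pics/w10.png",manip.grab_frame("wrist"))
E
```

```text
time: 11.88
tool_pos: [0.5656, 0.2332, 0.0257]
tool_rot: [-0.0, 0.996, 0.091, -0.0]
contact_force: [-1.8, 1.0, 2.1]
gripper_width: 0.14
time: 12.38
tool_pos: [0.5328, 0.2269, 0.0249]
tool_rot: [0.0, 0.996, 0.091, -0.001]
contact_force: [-0.9, -0.1, -2.1]
gripper_width: 0.141
t 12.38 pos [0.5328 0.2269 0.0249] yaw 10.4 z [-0.001 -0.    -1.   ] F [-0.9 -0.1 -2.1] w 0.141 j6 1.66
[-0.06687198  0.0794317   0.02489496] [ 0.01892629 -0.01935731  0.06205868]
```

View pics/w10.png

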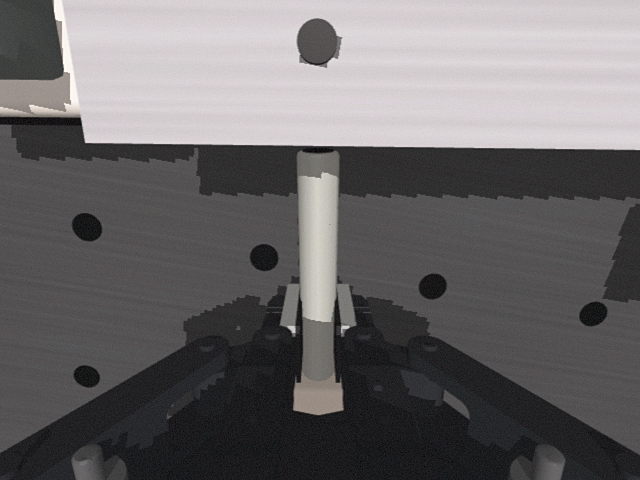

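```bash
python3 -m creep '[[0,0,0,-0.008,0,0,0],[0,0,0,-0.01,0,0,0],[0,0,0,-0.015,0,0,0],[0,0,0,-0.01,0,-0.02,0],[0,0,0,0,0,-0.03,0],[0,0,0,0,0,-0.04,0],[0,0,0,0,0,-0.04,0],[0,0,0,0,0,0,0]]'
python3 - <<'E'
from h import *
s,r=tool(); print(L(BL,s["tool_pos"]),s["ft_torque"])
c=cal("wrist");i=manip.grab_frame("wrist");cv2.imwrite("pics/w11.png",i)
H=s["tool_pos"]-r[:,2]*.0187
for d in (.05,.055,.06,.065,.07): print(d,proj(c,H+r[:,0]*d).round(1))
j=manip.grab_frame("side");cv2.imwrite("pics/s11.png",j)
k=manip.grab_frame("scene");cv2.imwrite("pics/k11.png",k)
print(proj(cal("side"),H),proj(cal("scene"),H))
E
```

```text
time: 13.1
tool_pos: [0.4963, 0.221, 0.1655]
tool_rot: [-0.002, 0.996, 0.091, 0.008]
contact_force: [1.5, 1.2, -0.1]
gripper_width: 0.138
t 13.1 pos [0.4963 0.221  0.1655] yaw 10.41 z [ 0.016  0.005 -1.   ] F [ 1.5  1.2 -0.1] w 0.138 j6 1.67
[-0.10381778  0.08013968  0.16552764] [ 0.03165716 -0.17026486  0.00153752]
0.05 [[321.2 196.4]]
0.055 [[321.2 181.7]]
0.06 [[321.3 166.7]]
0.065 [[321.3 151.3]]
0.07 [[321.4 135.5]]
[[274.14181453 195.54028255]] [[346.57312972 168.61354667]]
```

View pics/w11.png

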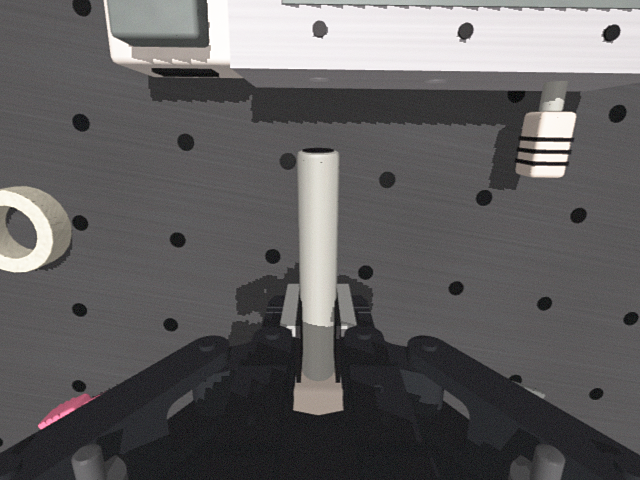

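View pics/s11.png

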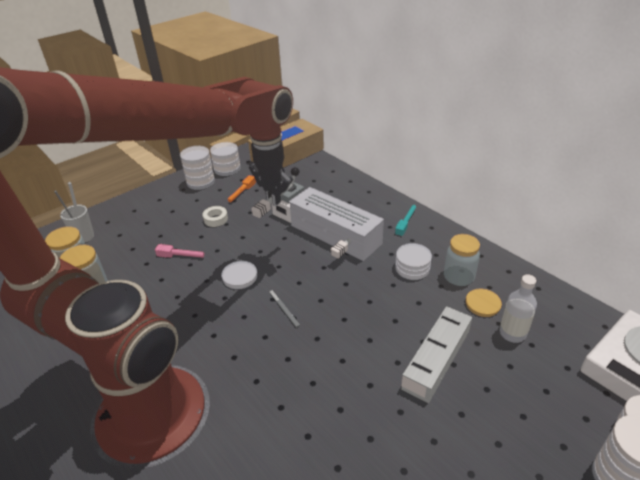

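View pics/k11.png

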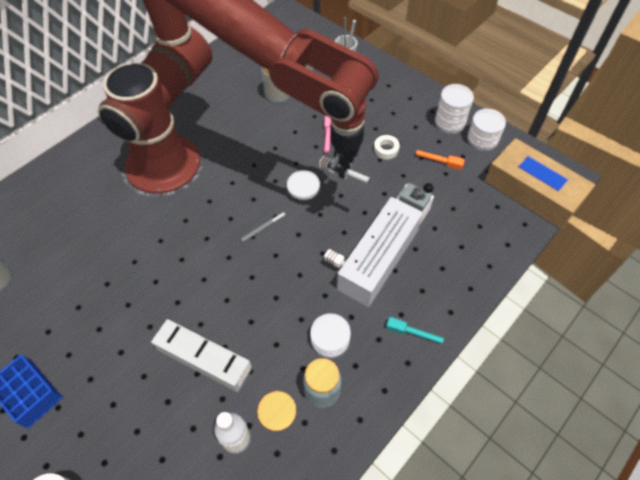

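```bash
python3 -m creep '[[0,0,0,-0.0109,0.0294,0,0],[0,0,0,-0.0109,0.0294,0,0],[0,0,0,-0.0109,0.0294,0,0],[0,0,0,-0.0109,0.0294,0,0],[0,0,0,-0.0109,0.0294,0,0],[0,0,0,-0.0109,0.0294,0,0],[0,0,0,-0.0109,0.0294,0,0],[0,0,0,-0.0109,0.0294,0,0],[0,0,0,-0.0109,0.0294,0,0],[0,0,0,-0.0109,0.0294,0,0],[0,0,0,-0.0109,0.0294,0,0],[0,0,0,-0.0109,0.0294,0,0],[0,0,0,-0.0109,0.0294,0,0],[0,0,0,-0.0109,0.0294,0,0],[0,0,0,0,0,0,0]]'
python3 -m creep '[[0,0,-5,0,0,0,0],[0,0,-6.91,0,0,0,0],[0,0,-6.91,0,0,0,0],[0,0,-6.91,0,0,0,0],[0,0,-6.91,0,0,0,0],[0,0,-6.91,0,0,0,0],[0,0,-6.91,0,0,0,0],[0,0,-6.91,0,0,0,0],[0,0,-6.91,0,0,0,0],[0,0,-6.91,0,0,0,0],[0,0,-6.91,0,0,0,0],[0,0,-6.91,0,0,0,0],[0,0,-6.91,0,0,0,0],[0,0,-6.91,0,0,0,0],[0,0,0,0,0,0,0]]'
cat >> h.py <<'E'
def caddy_look(tag):
    s,r=tool(); print("caddy frame",L(CA,s["tool_pos"]).round(4))
    c=cal("wrist");cv2.imwrite(f"pics/w{tag}.png",manip.grab_frame("wrist"))
    H=s["tool_pos"]-r[:,2]*.0187
    print({d:proj(c,H+r[:,0]*d).round(0)[0].tolist() for d in (.055,.06,.065,.07)})
    j=manip.grab_frame("side");crop(j,330,230,490,410,3,f"s{tag}.png")
    k=manip.grab_frame("scene");crop(k,130,250,290,400,4,f"k{tag}.png")
E
python3 -c "
from h import *
caddy_look(12)"
```

```text
time: 14.5
tool_pos: [0.4136, -0.2161, 0.1528]
tool_rot: [-0.0, 0.996, 0.088, -0.002]
contact_force: [-0.4, 0.3, -2.7]
gripper_width: 0.14
time: 15.75
tool_pos: [0.4147, -0.2113, 0.1527]
tool_rot: [-0.003, 0.606, 0.795, 0.0]
contact_force: [-0.4, -0.0, -1.3]
gripper_width: 0.143
t 15.75 pos [ 0.4147 -0.2113  0.1527] yaw 105.35 z [-0.004  0.003 -1.   ] F [-0.4 -0.  -1.3] w 0.143 j6 -0.9
caddy frame [-0.1202 -0.0811  0.1527]
{0.055: [318.0, 186.0], 0.06: [318.0, 171.0], 0.065: [318.0, 156.0], 0.07: [318.0, 140.0]}
```

View pics/w12.png

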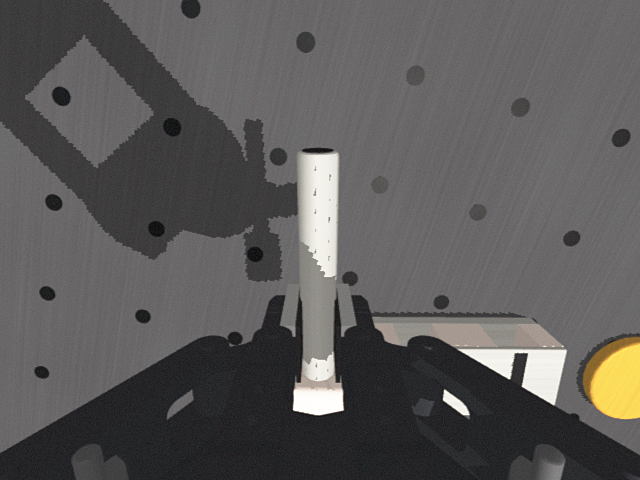

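View pics/s12.png

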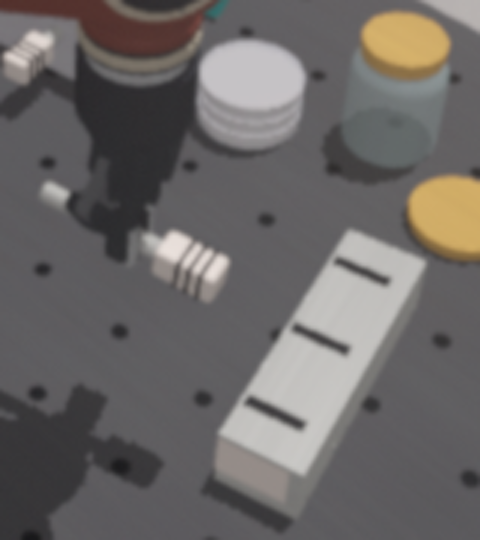

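View pics/k12.png

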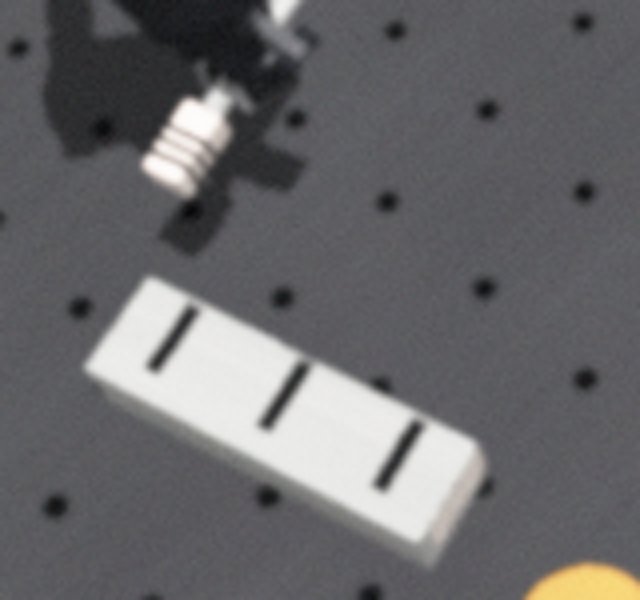

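```bash
python3 -m creep '[[0,0,0,0,0.003,0.03,0],[0,0,0,0,0.003,0.03,0],[0,0,0,0,0,0.03,0],[0,0,0,0,0,0.025,0],[0,0,0,0,0,0.015,0],[0,0,0,0,0,0.010,0],[0,0,0,0,0,0,0],[0,0,0,0,0,0,0]]'
python3 -c "
from h import *
caddy_look(13)"
```

```text
time: 16.57
tool_pos: [0.4217, -0.2112, 0.0154]
tool_rot: [-0.0, 0.608, 0.794, 0.0]
contact_force: [0.7, -0.7, -1.0]
gripper_width: 0.139
t 16.57 pos [ 0.4217 -0.2112  0.0154] yaw 105.18 z [-0.001  0.    -1.   ] F [ 0.7 -0.7 -1. ] w 0.139 j6 -0.89
caddy frame [-0.1185 -0.0743  0.0154]
{0.055: [318.0, 186.0], 0.06: [318.0, 171.0], 0.065: [318.0, 156.0], 0.07: [318.0, 140.0]}
```

View pics/w13.png

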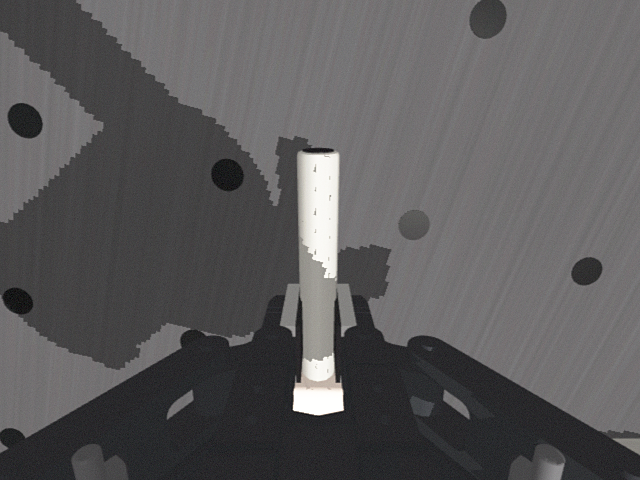

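View pics/s13.png

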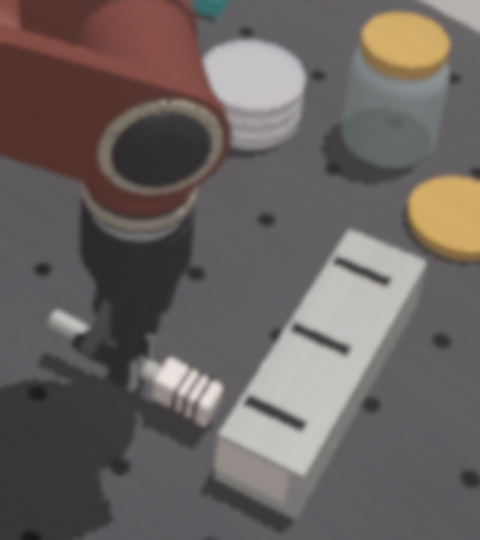

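View pics/k13.png

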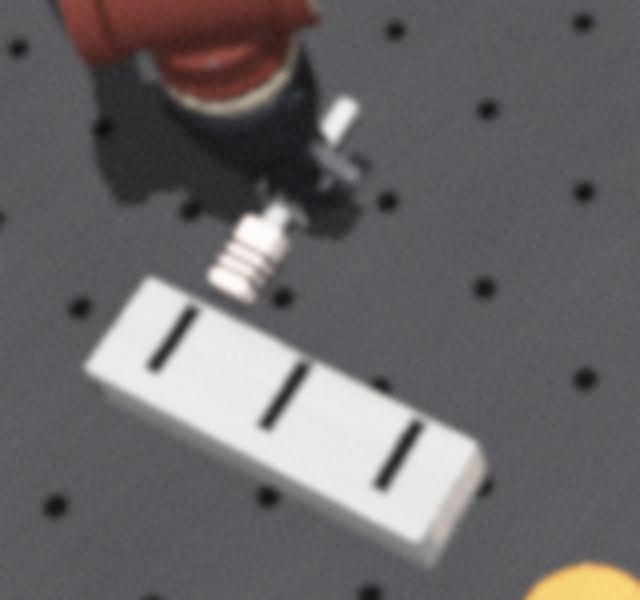

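```bash
cat >> h.py <<'E'
def overlay(off,tag,pitch=0,regions=None):
    # corer: axis along tool x through hold point, hold point at corer x=off ; pitch deg positive = handle low
    s,r=tool(); H=s["tool_pos"]-r[:,2]*.0187
    ax=R.from_rotvec(r[:,1]*np.radians(-pitch)).apply(r[:,0])
    if ax[2]*pitch<0: ax=R.from_rotvec(r[:,1]*np.radians(pitch)).apply(r[:,0])
    up=np.cross(ax,np.cross([0,0,1],ax)); up/=np.linalg.norm(up); sd=np.cross(up,ax)
    O=H-ax*off
    for n,(x0,y0,x1,y1,k) in (regions or {"side":(330,230,490,410,3),"scene":(130,250,290,400,4)}).items():
        i=manip.grab_frame(n); c=cal(n); o=cv2.resize(i[y0:y1,x0:x1],None,fx=k,fy=k,interpolation=cv2.INTER_CUBIC)
        f=lambda P:tuple(int(v) for v in ((proj(c,P)[0]-[x0-.5,y0-.5])*k))
        C=[O+ax*a*.022+sd*b*.012+up*d*.012 for a in(-1,1) for b in(-1,1) for d in(-1,1)]
        for a in range(8):
            for b in (1,2,4):
                if not a&b: cv2.line(o,f(C[a]),f(C[a|b]),(0,0,255),1)
        cv2.line(o,f(O+ax*.022),f(O+ax*.112),(0,255,0),1)
        for y in(-.11,-.092,-.058,.058,.092,.11):
            cv2.line(o,f(W(CA,(-.031,y,.051))),f(W(CA,(.031,y,.051))),(255,0,0),1)
            cv2.line(o,f(W(CA,(-.031,y,.012))),f(W(CA,(-.031,y,.046))),(255,255,0),1)
        cv2.imwrite(f"pics/ov_{n}_{tag}.png",o)
E
python3 -c "
from h import *
overlay(.046,13)"
```

```text
t 16.72 pos [ 0.423  -0.2122  0.0171] yaw 105.2 z [ 0.003 -0.002 -1.   ] F [ 0.9  0.2 -2. ] w 0.135 j6 -0.89
```

View pics/ov_side_13.png

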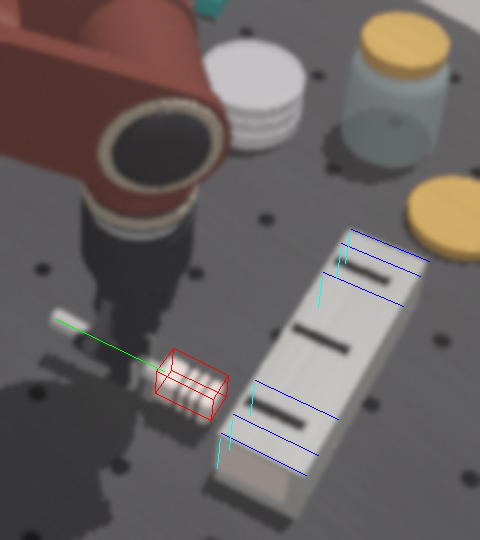

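View pics/ov_scene_13.png

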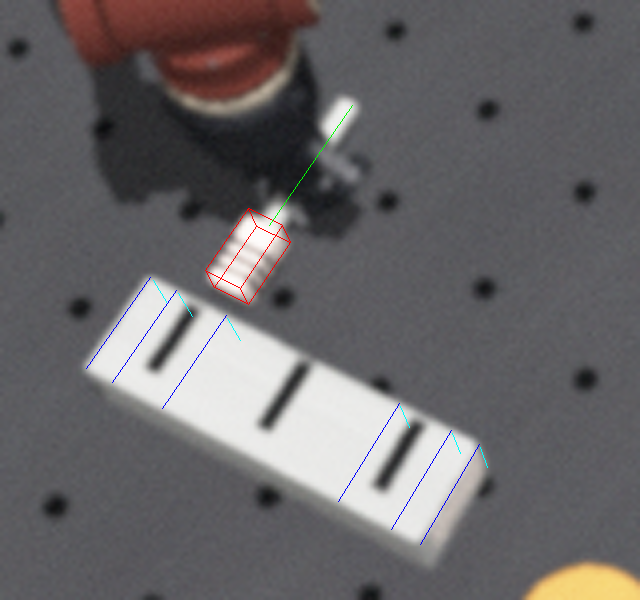

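```bash
python3 -m creep '[[0,0,0,0,0,0.005,0],[0,0,0,-0.01,0,0,0],[0,0,0,-0.01,0,0,0],[0,0,0,-0.01,0,0,0],[0,0,0,-0.005,0,0,0],[0,0,0,0,0,0,0]]'
python3 -c "
from h import *
s,r=tool();print(L(CA,s['tool_pos']).round(4))
overlay(.046,14,2)"
```

```text
time: 17.32
tool_pos: [0.4277, -0.2364, 0.0072]
tool_rot: [-0.011, 0.608, 0.794, 0.006]
contact_force: [-2.9, 31.9, 9.5]
gripper_width: 0.14
t 17.32 pos [ 0.4277 -0.2364  0.0072] yaw 105.11 z [-0.01   0.023 -1.   ] F [-2.9 31.9  9.5] w 0.14 j6 -0.93
[-0.0926 -0.0751  0.0072]
t 17.32 pos [ 0.4277 -0.2364  0.0072] yaw 105.11 z [-0.01   0.023 -1.   ] F [-2.9 31.9  9.5] w 0.14 j6 -0.93
```

View pics/ov_side_14.png

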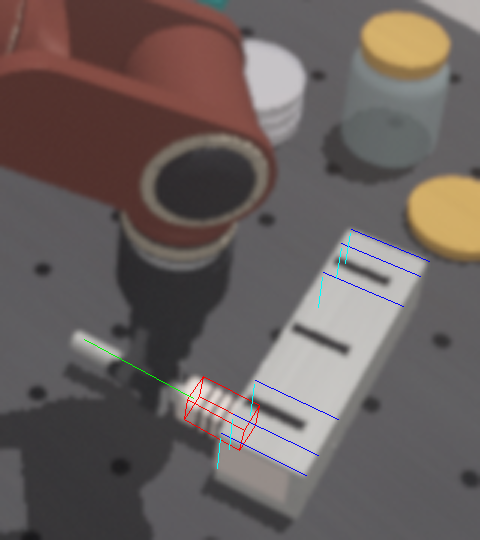

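View pics/ov_scene_14.png

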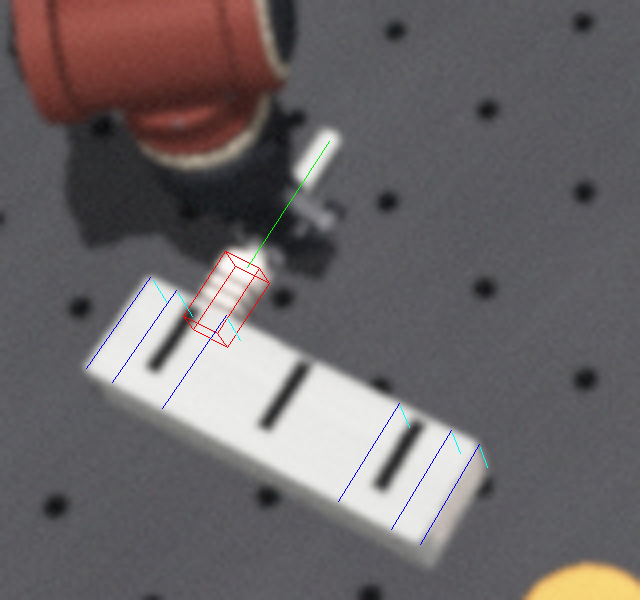

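```bash
python3 -m creep '[[0,0,0,0.01,0,0,0],[0,0,0,0.015,0,-0.003,0],[0,0,0,0.005,0,-0.003,0],[0,0,0,0,0,0,0],[0,0,0,0,0,0,0],[0,0,0,0,0,0,0]]'
python3 -c "
from h import *
caddy_look(15)
s,r=tool();print(L(CA,s['tool_pos']).round(4))
overlay(.041,15,3)"
```

```text
time: 17.92
tool_pos: [0.4236, -0.2173, 0.0169]
tool_rot: [0.001, 0.607, 0.794, -0.0]
contact_force: [-0.6, 0.5, -2.6]
gripper_width: 0.138
t 17.92 pos [ 0.4236 -0.2173  0.0169] yaw 105.19 z [ 0.001 -0.001 -1.   ] F [-0.6  0.5 -2.6] w 0.138 j6 -0.9
caddy frame [-0.1121 -0.074   0.0169]
{0.055: [318.0, 186.0], 0.06: [318.0, 171.0], 0.065: [318.0, 156.0], 0.07: [318.0, 140.0]}
t 18.07 pos [ 0.4232 -0.2169  0.0165] yaw 105.19 z [ 0. -0. -1.] F [-0.4 -0.5 -1.5] w 0.14 j6 -0.9
[-0.1126 -0.0743  0.0165]
t 18.07 pos [ 0.4232 -0.2169  0.0165] yaw 105.19 z [ 0. -0. -1.] F [-0.4 -0.5 -1.5] w 0.14 j6 -0.9
```

View pics/w15.png

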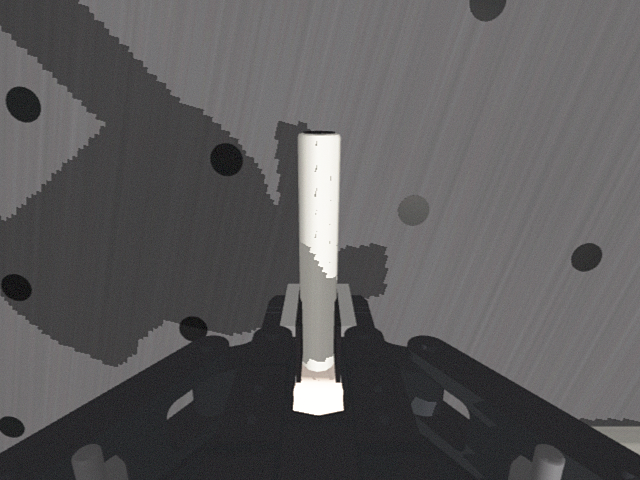

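View pics/ov_side_15.png

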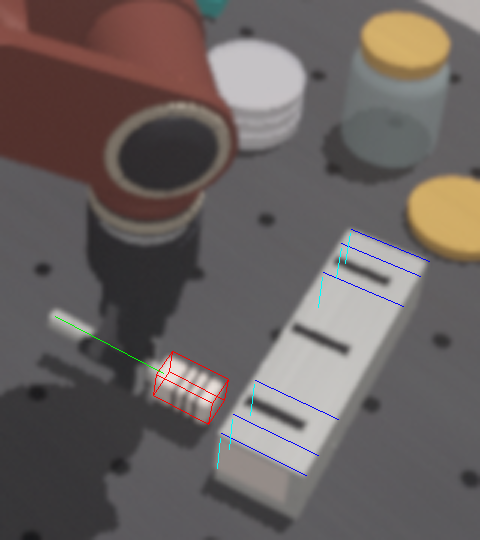

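View pics/ov_scene_15.png

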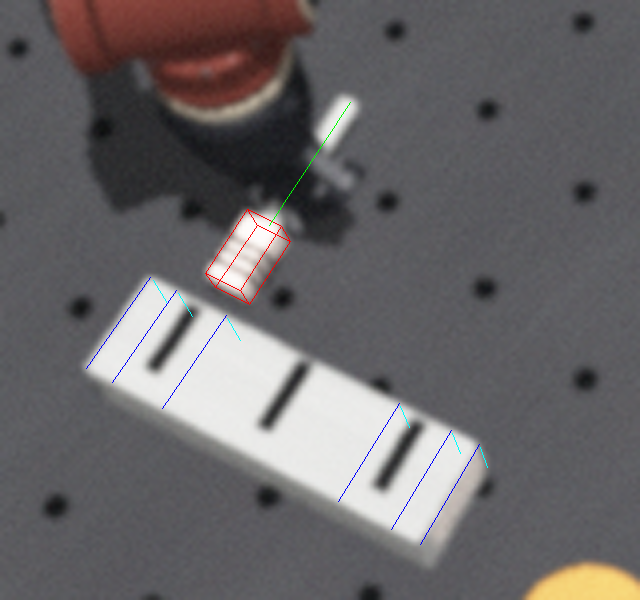

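```bash
python3 -m creep '[[0,-3,0,0,0,0,0],[0,0,0,0,0,0.002,0],[0,0,0,0,0,0.002,0],[0,0,0,0,0,0.001,0],[0,0,0,0,0,0,0],[0,0,0,0,0,0,0],[0,0,0,0,0,0,0]]'
python3 -c "
from h import *
s,r=tool();print(L(CA,s['tool_pos']).round(4),r[:,0].round(3))
overlay(.040,16,0.01)"
```

```text
time: 18.75
tool_pos: [0.4232, -0.2166, 0.0115]
tool_rot: [0.021, 0.607, 0.794, -0.016]
contact_force: [0.5, -0.1, -0.8]
gripper_width: 0.14
t 18.75 pos [ 0.4232 -0.2166  0.0115] yaw 105.21 z [ 0.014 -0.05  -0.999] F [ 0.5 -0.1 -0.8] w 0.14 j6 -0.86
[-0.1128 -0.0742  0.0115] [-0.262  0.964 -0.052]
t 18.75 pos [ 0.4232 -0.2166  0.0115] yaw 105.21 z [ 0.014 -0.05  -0.999] F [ 0.5 -0.1 -0.8] w 0.14 j6 -0.86
```

```bash
python3 - <<'E'
import cv2,numpy as np
a=cv2.imread("pics/ov_side_16.png"); b=cv2.imread("pics/ov_scene_16.png")
a=cv2.resize(a[200:500,0:350],None,fx=1.1,fy=1.1); b=b[60:440,60:440]
h=max(a.shape[0],b.shape[0]); o=np.zeros((h,a.shape[1]+b.shape[1],3),np.uint8); o[:a.shape[0],:a.shape[1]]=a; o[:b.shape[0],a.shape[1]:]=b
cv2.imwrite("pics/m16.png",o)
E
```

```text
(no output)
```

View pics/m16.png

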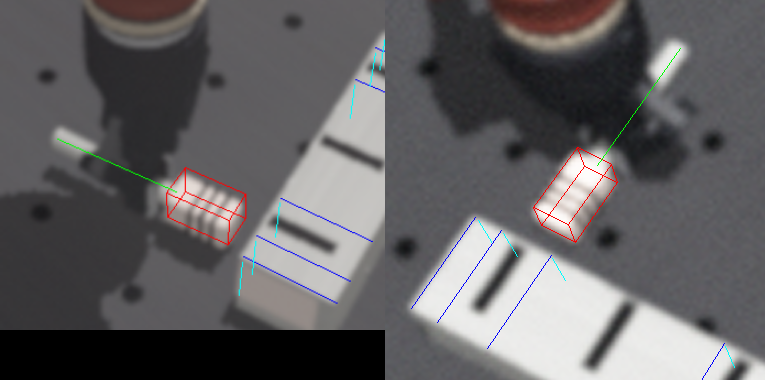

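```bash
python3 -m creep '[[0,0,0,-0.004,0,0.0002,0],[0,0,0,-0.005,0,0.0002,0],[0,0,0,-0.005,0,0.0003,0],[0,0,0,-0.004,0,0.0002,0],[0,0,0,-0.003,0,0.0002,0],[0,0,0,-0.003,0,0.0002,0],[0,0,0,-0.003,0,0.0002,0]]'
```

```text
time: 19.43
tool_pos: [0.4303, -0.2429, 0.0113]
tool_rot: [0.021, 0.607, 0.794, -0.016]
contact_force: [-0.4, -0.0, -2.0]
gripper_width: 0.133
```

```bash
python3 -m creep '[[0,0,0,-0.004,0,0.0002,0],[0,0,0,-0.004,0,0.0002,0],[0,0,0,-0.004,0,0.0002,0],[0,0,0,-0.004,0,0.0002,0],[0,0,0,-0.004,0,0.0002,0],[0,0,0,-0.004,0,0.0002,0],[0,0,0,-0.004,0,0.0002,0],[0,0,0,0,0,0,0]]'
python3 -c "
from h import *
caddy_look(17)
s,r=tool();print(L(CA,s['tool_pos']).round(4),r[:,0].round(3))"
```

```text
time: 20.1
tool_pos: [0.4379, -0.2704, 0.0116]
tool_rot: [0.021, 0.607, 0.794, -0.016]
contact_force: [-0.4, 0.2, -1.5]
gripper_width: 0.141
t 20.1 pos [ 0.4379 -0.2704  0.0116] yaw 105.2 z [ 0.014 -0.051 -0.999] F [-0.4  0.2 -1.5] w 0.141 j6 -0.93
caddy frame [-0.0571 -0.0742  0.0116]
{0.055: [318.0, 186.0], 0.06: [318.0, 171.0], 0.065: [318.0, 156.0], 0.07: [318.0, 140.0]}
t 20.25 pos [ 0.4375 -0.2695  0.0113] yaw 105.22 z [ 0.014 -0.05  -0.999] F [-0.4 -0.5 -1.7] w 0.139 j6 -0.93
[-0.0581 -0.0744  0.0113] [-0.262  0.964 -0.052]
```

View pics/w17.png

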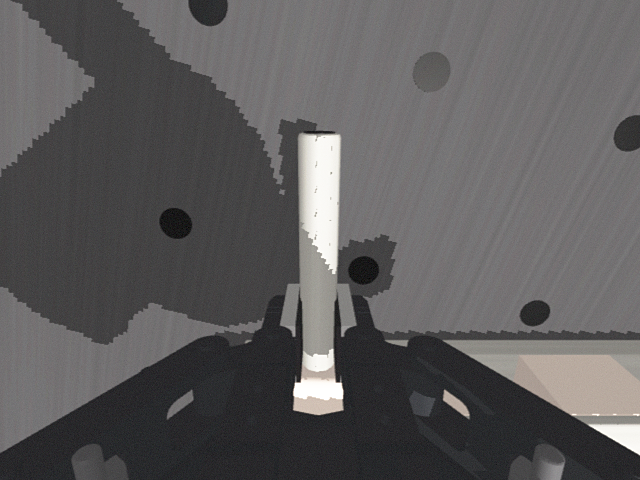

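View pics/s17.png

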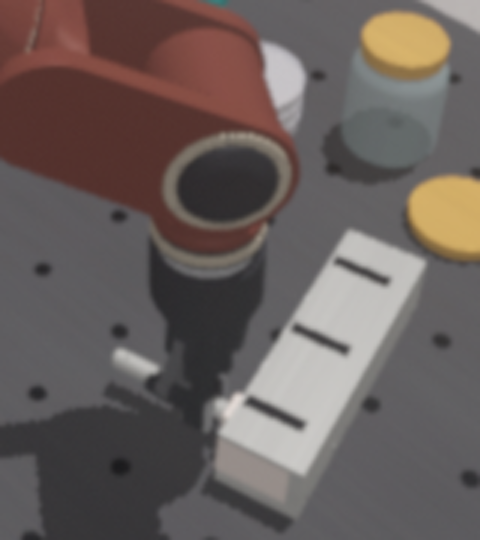

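View pics/k17.png

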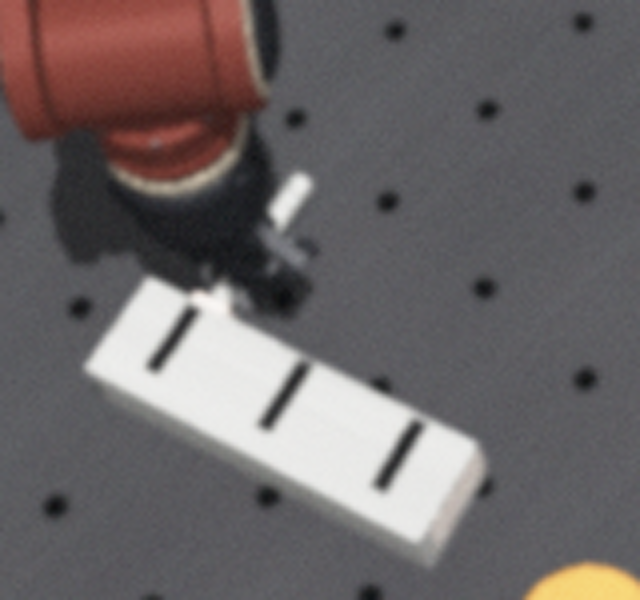

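```bash
python3 -m creep '[[0,0,0,-0.004,0,0.0002,0],[0,0,0,-0.003,0,0.0002,0],[0,0,0,-0.002,0,0.0001,0],[0,0,0,0,0,0,0]]'
python3 -m creep '[[0,0,0,-0.002,0,0.0001,0],[0,0,0,-0.0015,0,0.0001,0],[0,0,0,0,0,0,0],[0,0,0,0,0,0,0]]'
python3 -c "
from h import *
caddy_look(18)
s,r=tool();print(L(CA,s['tool_pos']).round(4),r[:,0].round(3))"
```

```text
time: 20.58
tool_pos: [0.4402, -0.2788, 0.0116]
tool_rot: [0.021, 0.607, 0.794, -0.016]
contact_force: [0.2, -0.3, -1.6]
gripper_width: 0.141
time: 20.92
tool_pos: [0.4409, -0.2817, 0.0114]
tool_rot: [0.021, 0.607, 0.794, -0.016]
contact_force: [0.1, -0.3, -1.7]
gripper_width: 0.139
t 20.92 pos [ 0.4409 -0.2817  0.0114] yaw 105.22 z [ 0.014 -0.05  -0.999] F [ 0.1 -0.3 -1.7] w 0.139 j6 -0.94
caddy frame [-0.0454 -0.0743  0.0114]
{0.055: [318.0, 186.0], 0.06: [318.0, 171.0], 0.065: [318.0, 156.0], 0.07: [318.0, 140.0]}
t 21.07 pos [ 0.4409 -0.2816  0.0114] yaw 105.23 z [ 0.014 -0.05  -0.999] F [ 1.5  0.1 -2.1] w 0.133 j6 -0.94
[-0.0456 -0.0743  0.0114] [-0.262  0.964 -0.052]
```

View pics/w18.png

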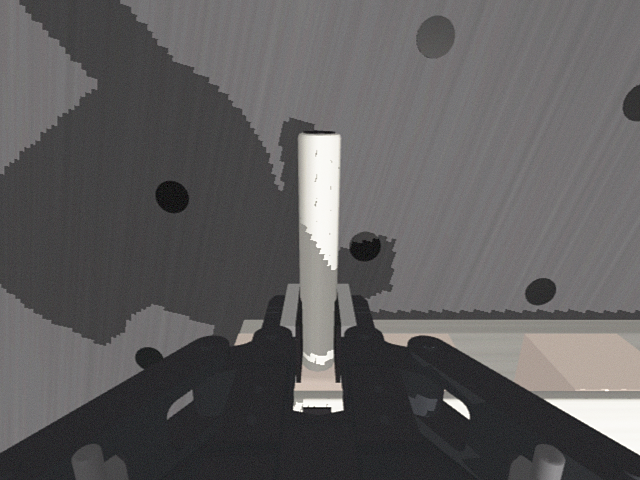

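View pics/s18.png

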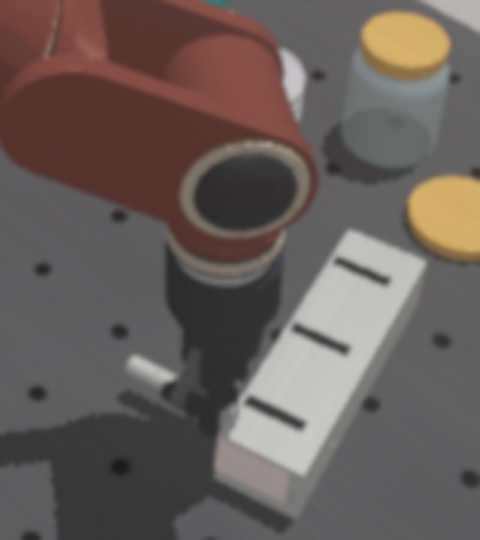

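```bash
python3 -c "
from h import *
c=cal('wrist')
for x,z in [(-.031,.051),(-.031,.046),(-.027,.041),(-.0285,.041),(-.031,.041),(-.035,.041),(-.027,.036),(-.031,.036)]: print(x,z,proj(c,W(CA,(x,-.075,z))).round())
crop(cv2.imread('pics/w18.png'),250,280,400,430,5,'w18c.png')
"
```

```text
-0.031 0.051 [[316. 405.]]
-0.031 0.046 [[316. 394.]]
-0.027 0.041 [[316. 393.]]
-0.0285 0.041 [[316. 389.]]
-0.031 0.041 [[316. 384.]]
-0.035 0.041 [[316. 375.]]
-0.027 0.036 [[316. 383.]]
-0.031 0.036 [[316. 374.]]
```

View pics/w18c.png

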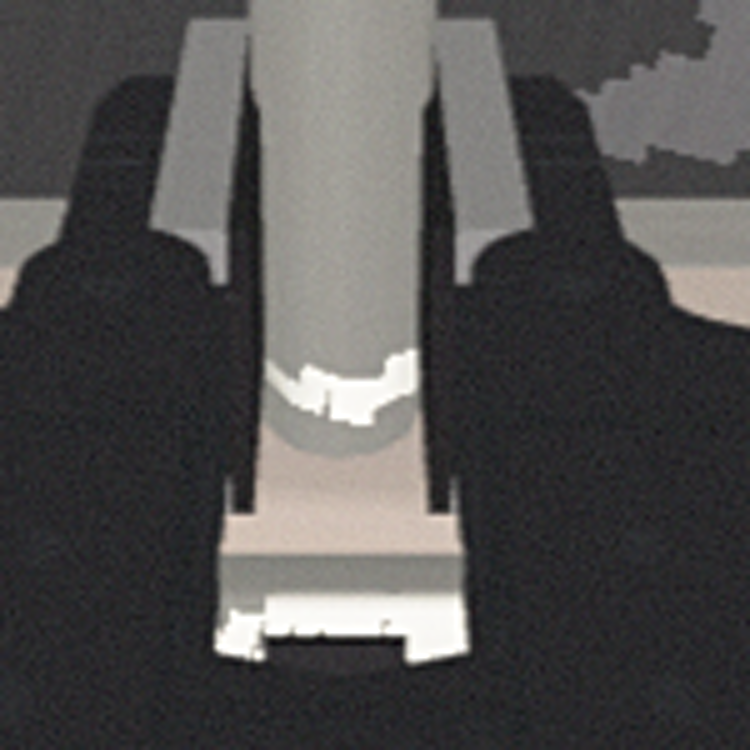

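```bash
python3 -m creep '[[0,0,0,0,0,0.001,0.18],[0,0,0,0,0,0.001,0.22],[0,0,0,0,0,0,0.35],[0,0,0,0,0,0,0.35],[0,0,0,0,0,0,0.35],[0,0,0,0.008,0,0,0.35],[0,3,0,0.008,0,0,0.35],[0,0,0,0.008,0,0,0.35],[0,0,0,0,0,0.002,0.35],[0,0,0,0,0,0,0.35],[0,0,0,0,0,0,0.35]]'
python3 -c "
from h import *
caddy_look(19)
c=cal('wrist')
for x,z in [(-.031,.051),(-.031,.046),(-.027,.036),(-.031,.036),(-.035,.036)]: print(x,z,proj(c,W(CA,(x,-.075,z))).round())
crop(cv2.imread('pics/w19.png'),230,230,430,430,3.5,'w19c.png')"
```

```text
time: 21.98
tool_pos: [0.4345, -0.2583, 0.0063]
tool_rot: [0.0, 0.607, 0.795, -0.0]
contact_force: [-0.0, -0.1, 0.3]
gripper_width: 0.351
t 21.98 pos [ 0.4345 -0.2583  0.0063] yaw 105.24 z [-0. -0. -1.] F [-0.  -0.1  0.3] w 0.351 j6 -0.95
caddy frame [-0.0697 -0.0744  0.0063]
{0.055: [318.0, 186.0], 0.06: [318.0, 171.0], 0.065: [318.0, 156.0], 0.07: [318.0, 140.0]}
-0.031 0.051 [[316. 469.]]
-0.031 0.046 [[316. 456.]]
-0.027 0.036 [[316. 442.]]
-0.031 0.036 [[316. 434.]]
-0.035 0.036 [[316. 425.]]
```

View pics/w19c.png

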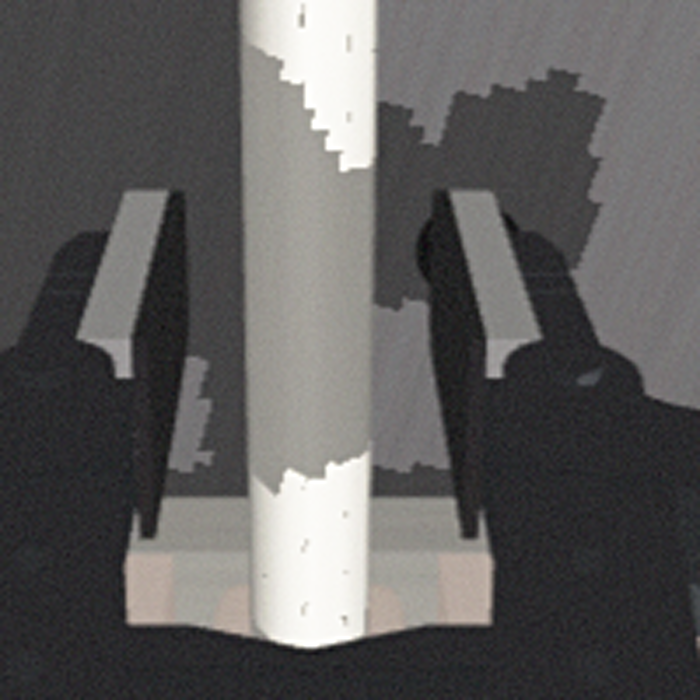

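View pics/s19.png

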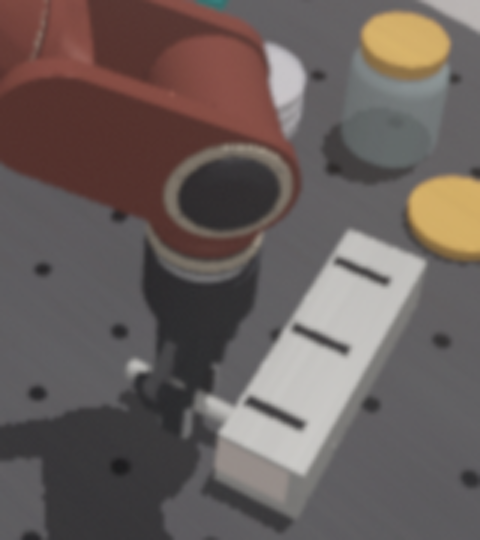

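```bash
python3 -m creep '[[0,0,0,0,0,0,0],[0,0,0,0,0,0,0],[0,0,0,0,0,0,0],[0,0,0,0,0,0,0],[0,0,0,0,0,0,0],[0,0,0,-0.002,0,0,0],[0,0,0,-0.002,0,0,0],[0,0,0,-0.0015,0,0,0],[0,0,0,0,0,0,0]]'
python3 -c "
from h import *
s,r=tool();print(L(CA,s['tool_pos']).round(4))"
```

```text
time: 22.88
tool_pos: [0.436, -0.2635, 0.0065]
tool_rot: [-0.001, 0.607, 0.794, 0.0]
contact_force: [-1.6, 4.1, 3.4]
gripper_width: 0.135
t 22.88 pos [ 0.436  -0.2635  0.0065] yaw 105.2 z [-0.001  0.002 -1.   ] F [-1.6  4.1  3.4] w 0.135 j6 -0.96
[-0.0642 -0.0743  0.0065]
```

```bash
python3 -c "
from h import *
caddy_look(20)
c=cal('wrist')
for x in (-.115,-.117,-.119,-.121,-.123): print(x,proj(c,W(CA,(x,-.075,.024))).round(),proj(c,W(CA,(x,-.075,.031))).round())
crop(cv2.imread('pics/w20.png'),230,130,430,330,3.5,'w20c.png')"
```

```text
t 22.88 pos [ 0.436  -0.2635  0.0065] yaw 105.2 z [-0.001  0.002 -1.   ] F [-1.6  4.1  3.4] w 0.135 j6 -0.96
caddy frame [-0.0642 -0.0743  0.0065]
{0.055: [318.0, 186.0], 0.06: [318.0, 171.0], 0.065: [318.0, 156.0], 0.07: [318.0, 140.0]}
-0.115 [[316. 198.]] [[316. 202.]]
-0.117 [[316. 192.]] [[316. 195.]]
-0.119 [[316. 186.]] [[316. 189.]]
-0.121 [[316. 180.]] [[316. 183.]]
-0.123 [[316. 174.]] [[316. 177.]]
```

View pics/w20c.png

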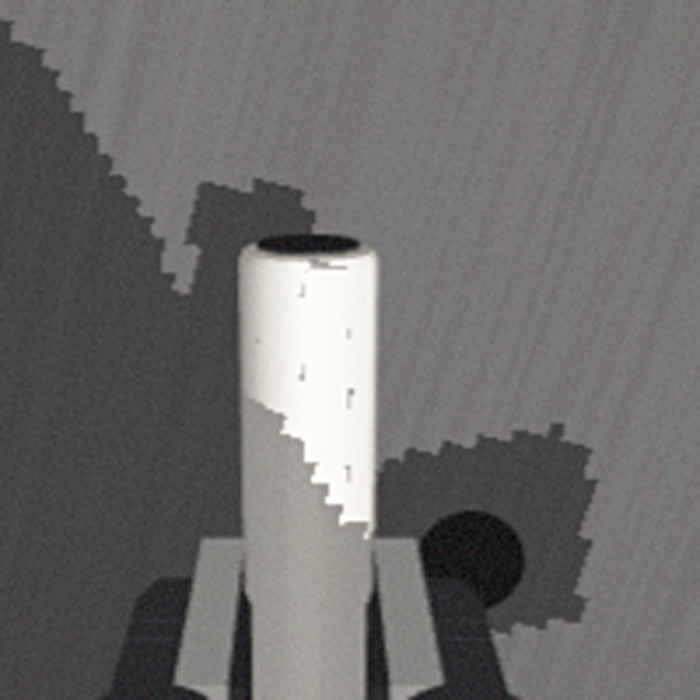

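```bash
python3 -m creep '[[0,0,0,0,0,0,0.2],[0,0,0,0,0,0,0.35],[0,0,0,0,0,0,0.35],[0,0,0,0,0,-0.015,0.35],[0,0,0,0,0,-0.025,0.35],[0,0,0,0,0,-0.04,0.35],[0,0,0,0,0,-0.04,0.35],[0,0,0,0,0,-0.04,0.35],[0,0,0,0,0,-0.015,1],[0,0,0,0,0,0,1]]'
python3 -m creep '[[0,0,5,0,0,0,1],[0,0,6.91,0,0,0,1],[0,0,6.91,0,0,0,1],[0,0,6.91,0,0,0,1],[0,0,6.91,0,0,0,1],[0,0,6.91,0,0,0,1],[0,0,6.91,0,0,0,1],[0,0,6.91,0,0,0,1],[0,0,6.91,0,0,0,1],[0,0,6.91,0,0,0,1],[0,0,6.91,0,0,0,1],[0,0,6.91,0,0,0,1],[0,0,6.91,0,0,0,1],[0,0,6.91,0,0,0,1],[0,0,0,0,0,0,1]]'
python3 -m creep '[[0,0,0,0.0157,-0.0254,0,1],[0,0,0,0.0157,-0.0254,0,1],[0,0,0,0.0157,-0.0254,0,1],[0,0,0,0.0157,-0.0254,0,1],[0,0,0,0.0157,-0.0254,0,1],[0,0,0,0.0157,-0.0254,0,1],[0,0,0,0.0157,-0.0254,0,1],[0,0,0,0.0157,-0.0254,0,1],[0,0,0,0.0157,-0.0254,0,1],[0,0,0,0.0157,-0.0254,0,1],[0,0,0,0.0157,-0.0254,0,1],[0,0,0,0.0157,-0.0254,0,1],[0,0,0,0,0,0,1],[0,0,0,0,0,0,1]]'
python3 - <<'E'
from h import *
s,r=tool(); print(L(BL,s["tool_pos"]))
c=cal("wrist");i=manip.grab_frame("wrist"); 
for p in [(-.040,-.08,.057),(-.018,-.08,.057),(-.062,-.08,.057),(0,-.08,.045)]:
  u=proj(c,W(BL,p))[0]; print(p,u.round()); cv2.circle(i,(int(u[0]),int(u[1])),2,(0,0,255),-1)
cv2.imwrite("pics/w21.png",i)
cv2.imwrite("pics/k21.png",manip.grab_frame("scene"))
E
```

```text
time: 23.87
tool_pos: [0.4387, -0.2664, 0.188]
tool_rot: [0.006, 0.607, 0.794, -0.0]
contact_force: [-0.8, -0.4, 0.0]
gripper_width: 0.621
time: 25.12
tool_pos: [0.4354, -0.2637, 0.1797]
tool_rot: [-0.001, 0.996, 0.09, -0.001]
contact_force: [-0.1, -0.3, 0.3]
gripper_width: 1.0
time: 26.28
tool_pos: [0.5661, 0.0708, 0.1802]
tool_rot: [0.0, 0.996, 0.093, -0.001]
contact_force: [-0.2, -0.4, -0.8]
gripper_width: 1.0
t 26.28 pos [0.5661 0.0708 0.1802] yaw 10.67 z [-0.002 -0.001 -1.   ] F [-0.2 -0.4 -0.8] w 1.0 j6 1.38
[-0.06201918 -0.08005997  0.18019007]
(-0.04, -0.08, 0.057) [320. 199.]
(-0.018, -0.08, 0.057) [320. 169.]
(-0.062, -0.08, 0.057) [319. 228.]
(0, -0.08, 0.045) [320. 142.]
```

View pics/w21.png

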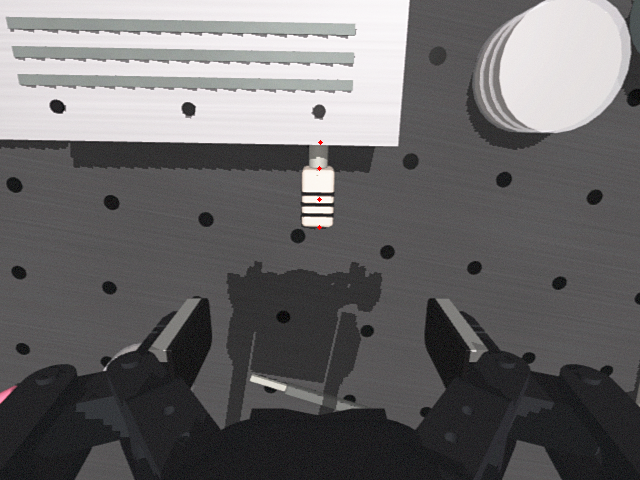

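View pics/k21.png

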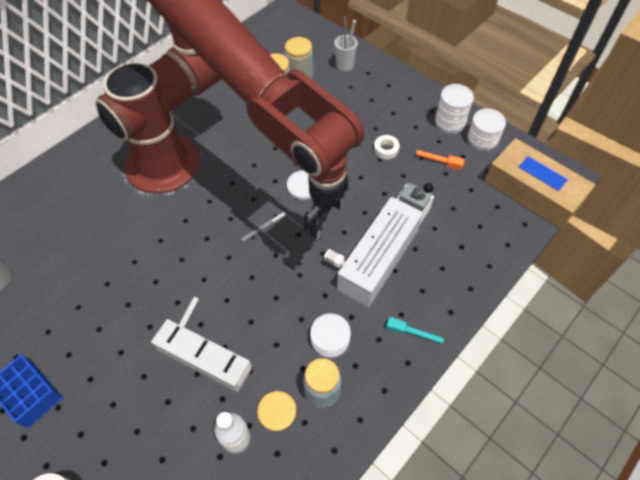

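```bash
python3 -m creep '[[0,0,0.35,0.011,0,0.03,1],[0,0,0,0.010,0,0.03,1],[0,0,0,0,0,0.03,1],[0,0,0,0,0,0.03,1],[0,0,0,0,0,0.02,1],[0,0,0,0,0,0.011,1],[0,0,0,0,0,0,1],[0,0,0,0,0,0,1],[0,0,0,0,0,0,0],[0,0,0,0,0,0,0],[0,0,0,0,0,0,0],[0,0,0,0,0,0,0],[0,0,0,0,0,0,0],[0,0,0,0,0,0,0],[0,0,0,0,0,0,0],[0,0,0,0,0,0,0]]'
python3 - <<'E'
from h import *
s,r=tool(); print(L(BL,s["tool_pos"]))
cv2.imwrite("pics/w22.png",manip.grab_frame("wrist"))
E
```

```text
time: 27.72
tool_pos: [0.5874, 0.0743, 0.0316]
tool_rot: [-0.0, 0.996, 0.088, 0.0]
contact_force: [-3.2, 2.5, 5.9]
gripper_width: 0.268
t 27.72 pos [0.5874 0.0743 0.0316] yaw 10.05 z [ 0.001  0.001 -1.   ] F [-3.2  2.5  5.9] w 0.268 j6 1.39
[-0.0404388  -0.08050084  0.03160474]
```

View pics/w22.png

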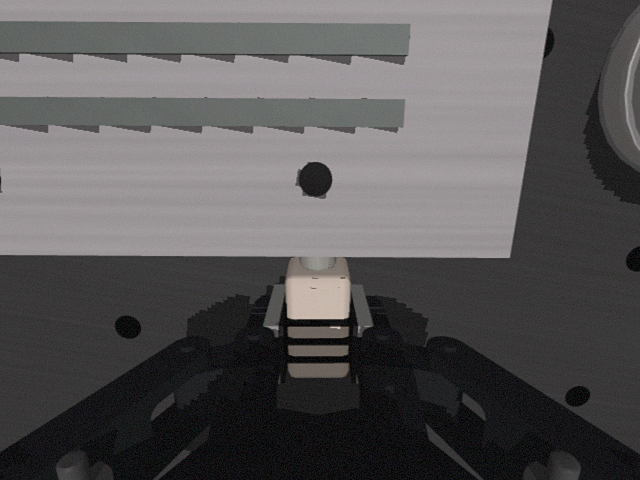

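```bash
python3 -m creep '[[0,0,0,-0.003,0,-0.0015,0],[0,0,0,-0.005,0,-0.0005,0],[0,0,0,-0.006,0,0,0],[0,0,0,-0.006,0,0,0],[0,0,0,-0.006,0,0,0]]'
python3 -m creep '[[0,0,0,-0.006,0,0,0],[0,0,0,-0.006,0,0,0],[0,0,0,-0.006,0,0,0],[0,0,0,-0.004,0,0,0],[0,0,0,0,0,0,0]]'
python3 - <<'E'
from h import *
s,r=tool(); print(L(BL,s["tool_pos"]))
cv2.imwrite("pics/w23.png",manip.grab_frame("wrist"))
E
```

```text
time: 28.18
tool_pos: [0.5602, 0.0689, 0.0319]
tool_rot: [0.0, 0.996, 0.088, -0.001]
contact_force: [1.0, 1.1, -3.0]
gripper_width: 0.266
time: 28.6
tool_pos: [0.5383, 0.065, 0.0321]
tool_rot: [0.0, 0.996, 0.087, -0.001]
contact_force: [-0.7, 0.5, -3.6]
gripper_width: 0.268
t 28.6 pos [0.5383 0.065  0.0321] yaw 10.04 z [-0.002 -0.    -1.   ] F [-0.7  0.5 -3.6] w 0.268 j6 1.38
[-0.09038153 -0.08081518  0.03207505]
```

View pics/w23.png

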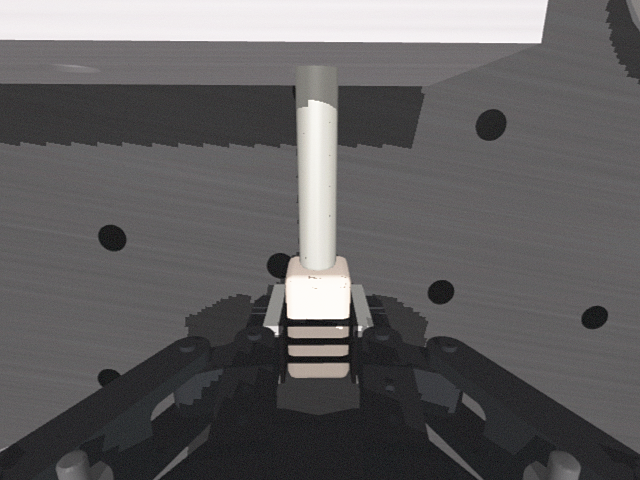

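```bash
python3 -m creep '[[0,0,0,0.004,0,0,0],[0,0,0,0.003,0,0,0],[0,0,0,0,0,0,0],[0,0,0,0,0,0,0.3],[0,0,0,0,0,0,0.4],[0,0,0,0,0,0,0.6],[0,0,0,0,0,0,1],[0,0,0,0,0,0,1],[0,0,0,0,0,0,1],[0,0,0,0,0,0,1]]'
python3 -m creep '[[0,0,0,0.01,0,0,1],[0,0,0,0.014,0,0.002,1],[0,0,0,0.014,0,0.002,1],[0,0,0,0.014,0,0.001,1],[0,0,0,0,0,0,1]]'
python3 - <<'E'
from h import *
s,r=tool(); print(L(BL,s["tool_pos"]))
cv2.imwrite("pics/w24.png",manip.grab_frame("wrist"))
E
```

```text
time: 29.48
tool_pos: [0.5469, 0.0664, 0.0327]
tool_rot: [0.0, 0.996, 0.088, 0.0]
contact_force: [0.5, 0.7, -0.5]
gripper_width: 1.003
time: 29.9
tool_pos: [0.6007, 0.0758, 0.028]
tool_rot: [0.0, 0.996, 0.088, 0.001]
contact_force: [-0.8, -0.3, -0.4]
gripper_width: 0.997
t 29.9 pos [0.6007 0.0758 0.028 ] yaw 10.05 z [ 0.003  0.    -1.   ] F [-0.8 -0.3 -0.4] w 0.997 j6 1.4
[-0.02714816 -0.08139099  0.02795268]
```

View pics/w24.png

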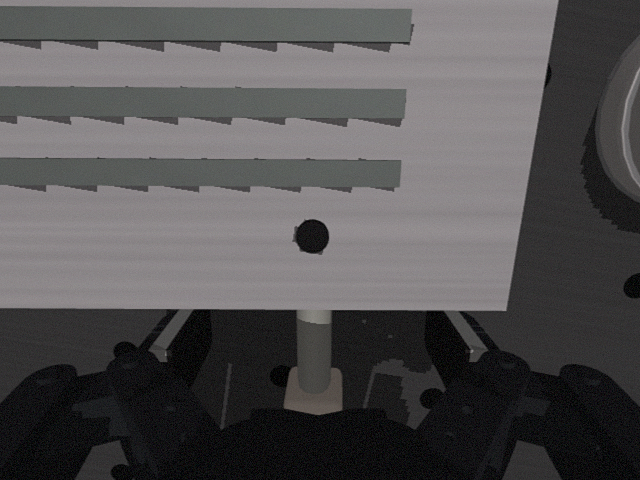

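```bash
python3 -m creep '[[0,0,0,0,-0.001,0.002,1],[0,0,0,0,0,0,0.5],[0,0,0,0,0,0,0],[0,0,0,0,0,0,0],[0,0,0,0,0,0,0],[0,0,0,0,0,0,0],[0,0,0,0,0,0,0],[0,0,0,0,0,0,0],[0,0,0,0,0,0,0],[0,0,0,0,0,0,0]]'
python3 -m creep '[[0,0,0,-0.004,0,0,0],[0,0,0,-0.004,0,0,0],[0,0,0,-0.006,0,0,0],[0,0,0,-0.006,0,0,0],[0,0,0,-0.006,0,0,0],[0,0,0,-0.006,0,0,0]]'
python3 -m creep '[[0,0,0,-0.008,0,0,0],[0,0,0,-0.012,0,0,0],[0,0,0,-0.015,0,0,0],[0,0,0,-0.010,0,0,0],[0,0,0,0,0,-0.03,0],[0,0,0,0,0,-0.04,0],[0,0,0,0,0,-0.04,0],[0,0,0,0,0,-0.015,0],[0,0,0,0,0,0,0],[0,0,0,0,0,0,0]]'
python3 - <<'E'
from h import *
s,r=tool(); print(L(BL,s["tool_pos"]),s["ft_torque"])
c=cal("wrist");i=manip.grab_frame("wrist");cv2.imwrite("pics/w25.png",i)
H=s["tool_pos"]-r[:,2]*.0187
for d in (.05,.055,.06,.065,.07): print(d,proj(c,H+r[:,0]*d).round(1))
E
```

```text
time: 30.78
tool_pos: [0.5976, 0.0766, 0.0257]
tool_rot: [-0.0, 0.996, 0.088, -0.0]
contact_force: [-2.1, 1.3, 1.9]
gripper_width: 0.138
time: 31.28
tool_pos: [0.5649, 0.0707, 0.025]
tool_rot: [0.0, 0.996, 0.088, -0.001]
contact_force: [0.0, -0.5, -2.9]
gripper_width: 0.137
time: 32.12
tool_pos: [0.5221, 0.063, 0.1512]
tool_rot: [0.0, 0.996, 0.087, 0.001]
contact_force: [-0.1, 0.1, -3.5]
gripper_width: 0.136
t 32.12 pos [0.5221 0.063  0.1512] yaw 10.04 z [ 0.002 -0.    -1.   ] F [-0.1  0.1 -3.5] w 0.136 j6 1.37
[-0.106752   -0.07990169  0.15120187] [ 0.04573641 -0.08055539  0.01127043]
0.05 [[321.3 196.4]]
0.055 [[321.3 181.7]]
0.06 [[321.4 166.7]]
0.065 [[321.4 151.3]]
0.07 [[321.5 135.5]]
```

View pics/w25.png

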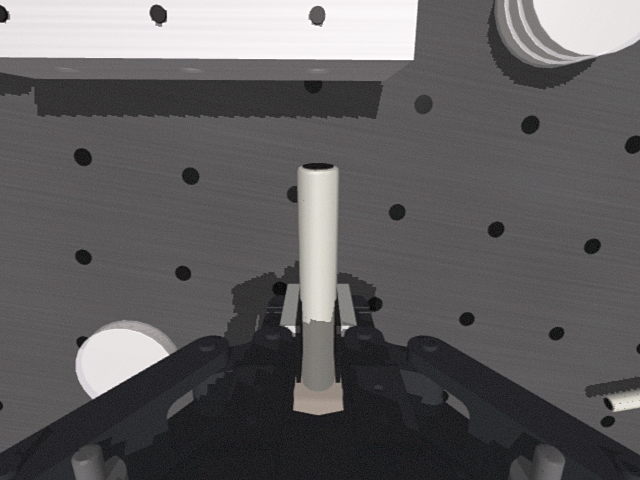

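```bash
python3 -m creep '[[0,0,0,0,0.0258,0,0],[0,0,0,0,0.0258,0,0],[0,0,0,0,0.0258,0,0],[0,0,0,0,0.0258,0,0],[0,0,0,0,0.0258,0,0],[0,0,0,0,0.0258,0,0],[0,0,0,0,0.0258,0,0],[0,0,0,0,0.0258,0,0],[0,0,0,0,0.0258,0,0],[0,0,0,0,0,0,0]]'
python3 -m creep '[[0,0,-6.8,0,0,0,0],[0,0,-6.8,0,0,0,0],[0,0,-6.8,0,0,0,0],[0,0,-6.8,0,0,0,0],[0,0,-6.8,0,0,0,0],[0,0,-6.8,0,0,0,0],[0,0,-6.8,0,0,0,0],[0,0,-6.8,0,0,0,0],[0,0,-6.8,0,0,0,0],[0,0,-6.8,0,0,0,0],[0,0,-6.8,0,0,0,0],[0,0,-6.8,0,0,0,0],[0,0,-6.8,0,0,0,0],[0,0,-6.8,0,0,0,0],[0,0,0,0,0,0,0],[0,0,0,0,0,0,0]]'
python3 -c "
from h import *
caddy_look(26)
overlay(.052,26,3)"
```

```text
time: 33.0
tool_pos: [0.5609, -0.1689, 0.1469]
tool_rot: [-0.0, 0.996, 0.086, -0.002]
contact_force: [0.3, -0.0, -0.9]
gripper_width: 0.138
time: 34.33
tool_pos: [0.5609, -0.1646, 0.1478]
tool_rot: [-0.002, 0.608, 0.794, -0.001]
contact_force: [0.4, 0.1, -2.9]
gripper_width: 0.141
t 34.33 pos [ 0.5609 -0.1646  0.1478] yaw 105.08 z [-0.004  0.002 -1.   ] F [ 0.4  0.1 -2.9] w 0.141 j6 -0.68
caddy frame [-0.1267  0.0723  0.1478]
{0.055: [318.0, 186.0], 0.06: [318.0, 171.0], 0.065: [318.0, 156.0], 0.07: [318.0, 140.0]}
t 34.48 pos [ 0.5618 -0.1652  0.1494] yaw 105.14 z [-0.002  0.001 -1.   ] F [-0.3 -0.3 -1.7] w 0.138 j6 -0.68
```

View pics/w26.png

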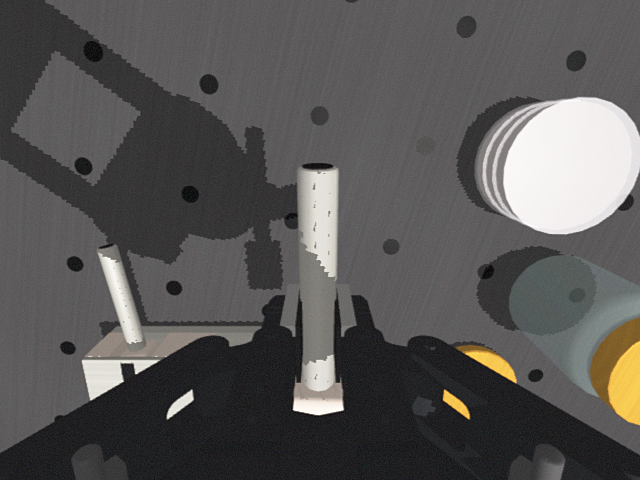

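View pics/ov_side_26.png

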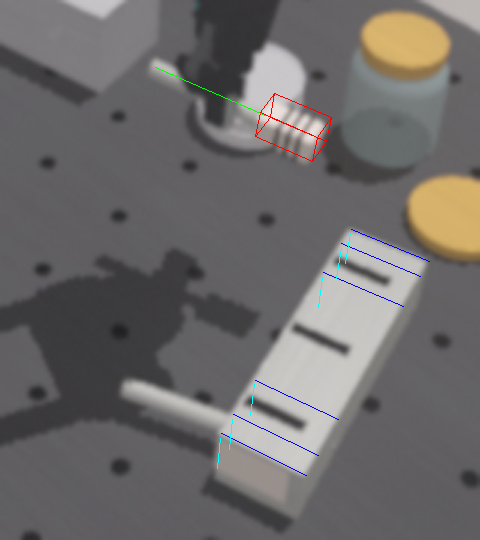

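View pics/ov_scene_26.png

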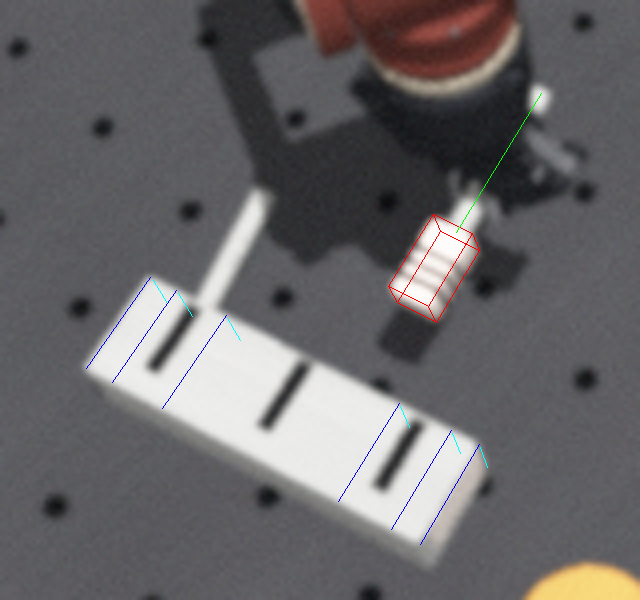

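```bash
python3 -m creep '[[0,0,0,0,0.002,0.03,0],[0,0,0,0,0,0.03,0],[0,0,0,0,0,0.03,0],[0,0,0,0,0,0.025,0],[0,0,0,0,0,0.012,0],[0,-3,0,0,0,0.003,0],[0,0,0,0,0,0.002,0],[0,0,0,0,0,0,0],[0,0,0,0,0,0,0],[0,0,0,0,0,0,0]]'
python3 -c "
from h import *
caddy_look(27)
overlay(.052,27,0.01)"
python3 - <<'E'
import cv2,numpy as np
a=cv2.imread("pics/ov_side_27.png"); b=cv2.imread("pics/ov_scene_27.png")
a=a[50:430,130:480]; b=b[100:480,230:640]
cv2.imwrite("pics/m27.png",np.hstack([a,b]))
E
```

```text
time: 35.42
tool_pos: [0.5655, -0.1657, 0.0201]
tool_rot: [0.022, 0.607, 0.794, -0.015]
contact_force: [0.2, 0.2, -2.2]
gripper_width: 0.139
t 35.42 pos [ 0.5655 -0.1657  0.0201] yaw 105.22 z [ 0.016 -0.051 -0.999] F [ 0.2  0.2 -2.2] w 0.139 j6 -0.64
caddy frame [-0.1244  0.0765  0.0201]
{0.055: [318.0, 186.0], 0.06: [318.0, 171.0], 0.065: [318.0, 156.0], 0.07: [318.0, 140.0]}
t 35.57 pos [ 0.565  -0.1656  0.0195] yaw 105.21 z [ 0.015 -0.051 -0.999] F [ 0.4  0.7 -2.7] w 0.137 j6 -0.64
```

View pics/m27.png

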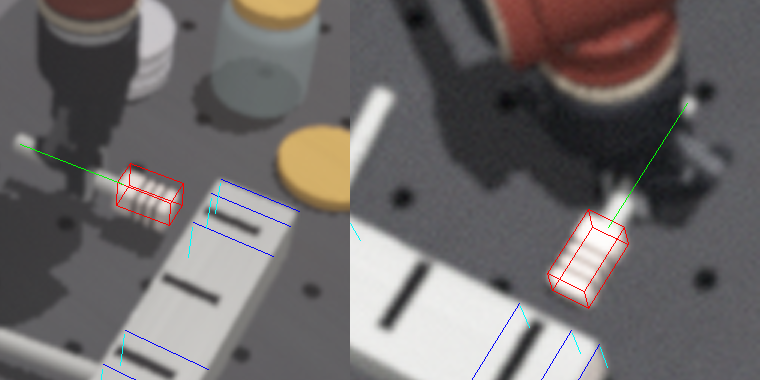

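View pics/w27.png

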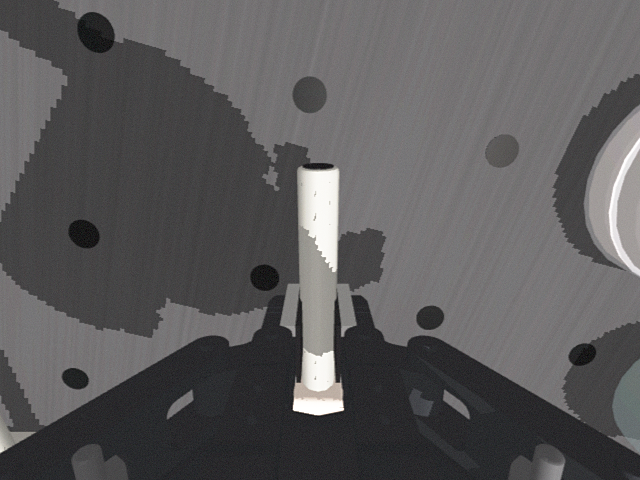

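```bash
python3 -m creep '[[0,0,0,0,-0.001,0.003,0],[0,0,0,0,0,0.003,0],[0,0,0,0,0,0.002,0],[0,0,0,0,0,0,0],[0,0,0,0,0,0,0],[0,0,0,-0.004,0,0.0002,0],[0,0,0,-0.004,0,0.0002,0],[0,0,0,-0.004,0,0.0002,0],[0,0,0,-0.003,0,0.0002,0],[0,0,0,-0.003,0,0.0002,0],[0,0,0,-0.003,0,0.0002,0]]'
python3 -c "
from h import *
s,r=tool();print(L(CA,s['tool_pos']).round(4))"
```

```text
time: 36.58
tool_pos: [0.5692, -0.1866, 0.0105]
tool_rot: [0.021, 0.607, 0.794, -0.016]
contact_force: [0.3, 0.5, -1.9]
gripper_width: 0.141
t 36.58 pos [ 0.5692 -0.1866  0.0105] yaw 105.23 z [ 0.014 -0.051 -0.999] F [ 0.3  0.5 -1.9] w 0.141 j6 -0.67
[-0.1033  0.0745  0.0105]
```

```bash
python3 -m creep '[[0,0,0,-0.003,0,-0.0004,0],[0,0,0,-0.003,0,-0.0002,0],[0,0,0,-0.003,0,0.0001,0]]'
python3 -m creep '[[0,0,0,-0.004,0,0.0002,0],[0,0,0,-0.004,0,0.0002,0],[0,0,0,-0.004,0,0.0002,0],[0,0,0,-0.004,0,0.0002,0],[0,0,0,-0.004,0,0.0002,0],[0,0,0,0,0,0,0]]'
python3 -c "
from h import *
s,r=tool();print(L(CA,s['tool_pos']).round(4))
caddy_look(28)"
```

```text
time: 36.83
tool_pos: [0.5692, -0.1882, 0.0098]
tool_rot: [0.014, 0.608, 0.794, -0.012]
contact_force: [-4.4, 30.1, 6.0]
gripper_width: 0.139
time: 37.33
tool_pos: [0.5721, -0.1991, 0.0079]
tool_rot: [0.006, 0.607, 0.794, -0.008]
contact_force: [-9.0, 47.0, 13.9]
gripper_width: 0.139
t 37.33 pos [ 0.5721 -0.1991  0.0079] yaw 105.2 z [-0.001 -0.021 -1.   ] F [-9.  47.  13.9] w 0.139 j6 -0.7
[-0.0905  0.074   0.0079]
t 37.33 pos [ 0.5721 -0.1991  0.0079] yaw 105.2 z [-0.001 -0.021 -1.   ] F [-9.  47.  13.9] w 0.139 j6 -0.7
caddy frame [-0.0905  0.074   0.0079]
{0.055: [318.0, 186.0], 0.06: [318.0, 171.0], 0.065: [318.0, 156.0], 0.07: [318.0, 140.0]}
```

View pics/w28.png

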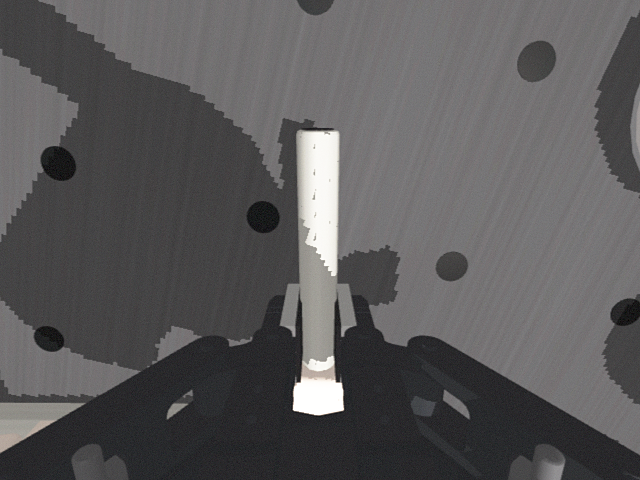

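```bash
python3 -m creep '[[0,0,0,0.008,0,0,0],[0,0,0,0.010,0,0,0],[0,0,0,0.010,0,-0.002,0],[0,0,0,0,0,0,0],[0,0,0,0,0,0,0],[0,0,0,0,0,0,0]]'
python3 -c "
from h import *
caddy_look(29)
R_={'side':(370,230,470,330,6),'scene':(215,280,315,380,6)}
overlay(.040,'29a',0.01,R_)
overlay(.040,'29b',3,R_)
a=cv2.imread('pics/ov_side_29a.png');b=cv2.imread('pics/ov_side_29b.png')
cv2.imwrite('pics/m29.png',np.hstack([a[100:500,:400],b[100:500,:400]]))
"
```

```text
time: 37.98
tool_pos: [0.5696, -0.1879, 0.0125]
tool_rot: [0.021, 0.607, 0.794, -0.016]
contact_force: [-0.5, 0.1, -2.4]
gripper_width: 0.137
t 37.98 pos [ 0.5696 -0.1879  0.0125] yaw 105.2 z [ 0.015 -0.051 -0.999] F [-0.5  0.1 -2.4] w 0.137 j6 -0.67
caddy frame [-0.1019  0.0745  0.0125]
{0.055: [318.0, 186.0], 0.06: [318.0, 171.0], 0.065: [318.0, 156.0], 0.07: [318.0, 140.0]}
t 38.13 pos [ 0.5695 -0.1879  0.0122] yaw 105.18 z [ 0.014 -0.051 -0.999] F [-0.1 -0.5 -1.9] w 0.144 j6 -0.67
t 38.23 pos [ 0.5693 -0.1876  0.0121] yaw 105.2 z [ 0.014 -0.051 -0.999] F [-0.6 -0.4 -2.2] w 0.144 j6 -0.67
```

View pics/m29.png

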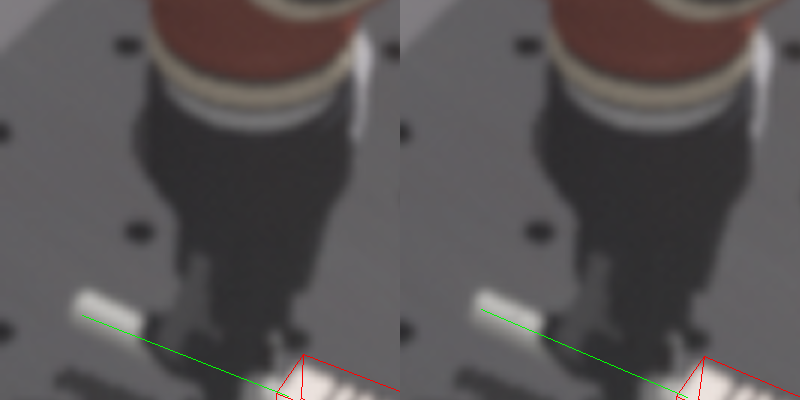

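View pics/w29.png

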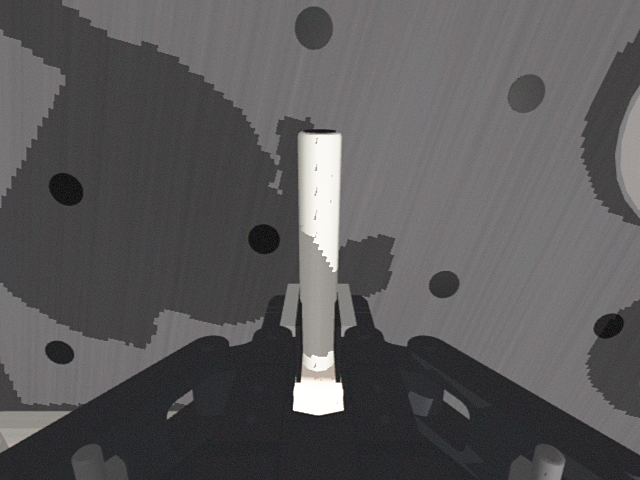

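View pics/ov_scene_29b.png

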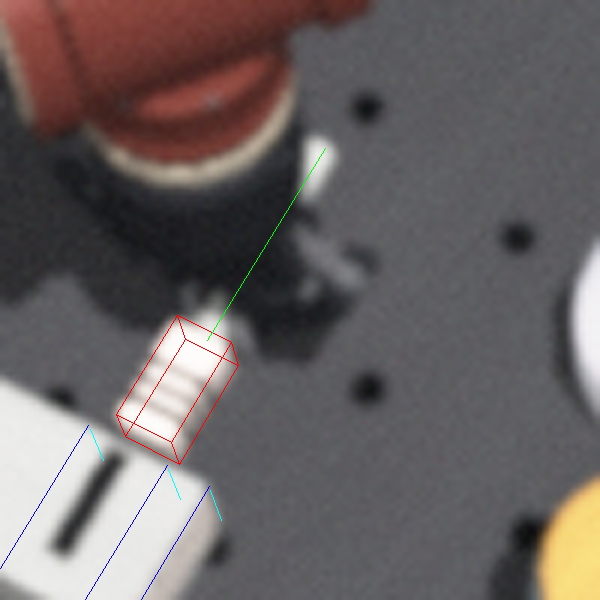

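```bash
python3 -c "
from h import *
R_={'side':(375,270,465,350,8)}
overlay(.040,'29c',3,R_)
overlay(.040,'29d',6,R_)
"
```

```text
t 38.33 pos [ 0.5693 -0.1874  0.012 ] yaw 105.21 z [ 0.014 -0.051 -0.999] F [ 0.2 -1.  -1.9] w 0.136 j6 -0.67
t 38.38 pos [ 0.5692 -0.1873  0.012 ] yaw 105.22 z [ 0.014 -0.051 -0.999] F [-0.3 -0.2 -2.8] w 0.141 j6 -0.67
```

View pics/ov_side_29c.png

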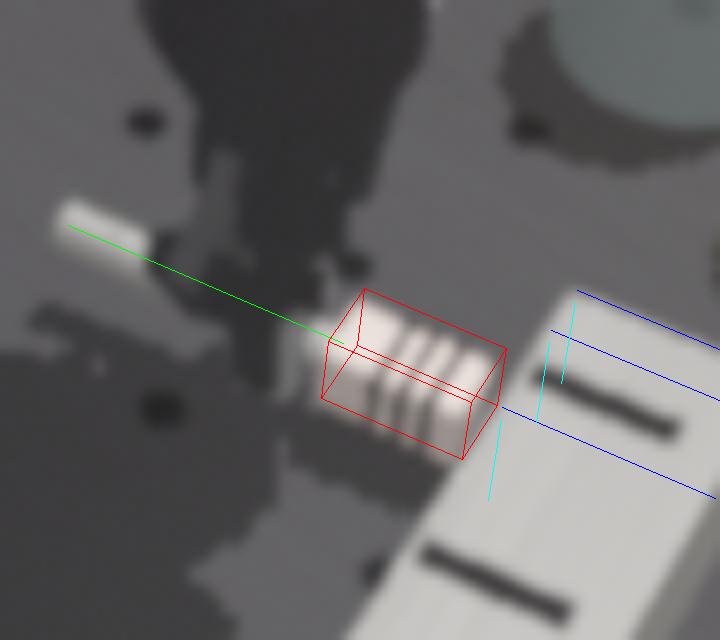

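View pics/ov_side_29d.png

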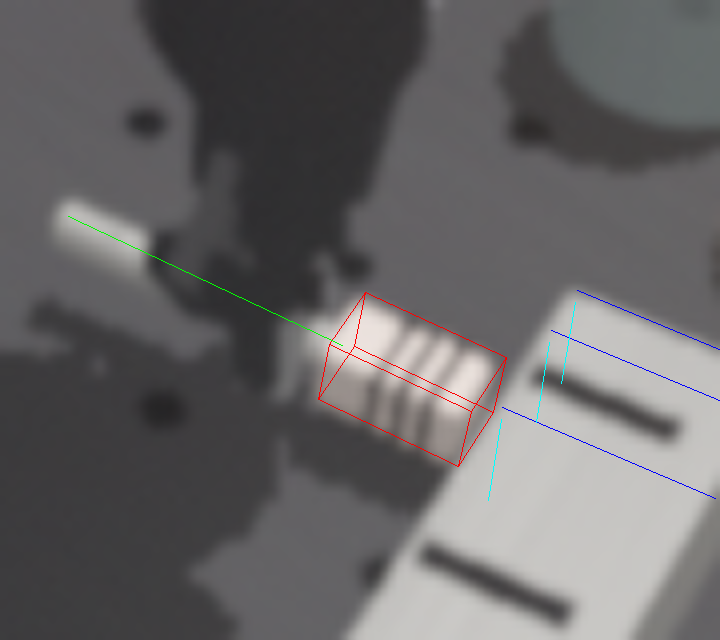

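```bash
python3 -m creep '[[0,-3,0,0,0,0,0],[0,0,0,0,0,0,0],[0,0,0,0,0,0,0],[0,0,0,0,0,0,0]]'
python3 -c "
from h import *
s,r=tool();print(L(CA,s['tool_pos']).round(4),r[:,0])
R_={'side':(375,270,465,350,8)}
overlay(.040,'30',6,R_)
"
```

```text
time: 38.77
tool_pos: [0.5693, -0.1869, 0.012]
tool_rot: [0.041, 0.606, 0.794, -0.032]
contact_force: [-0.1, -0.3, -1.3]
gripper_width: 0.14
t 38.77 pos [ 0.5693 -0.1869  0.012 ] yaw 105.26 z [ 0.027 -0.1   -0.995] F [-0.1 -0.3 -1.3] w 0.14 j6 -0.62
[-0.103   0.0745  0.012 ] [-0.26172477  0.95955279 -0.10372366]
t 38.77 pos [ 0.5693 -0.1869  0.012 ] yaw 105.26 z [ 0.027 -0.1   -0.995] F [-0.1 -0.3 -1.3] w 0.14 j6 -0.62
```

View pics/ov_side_30.png

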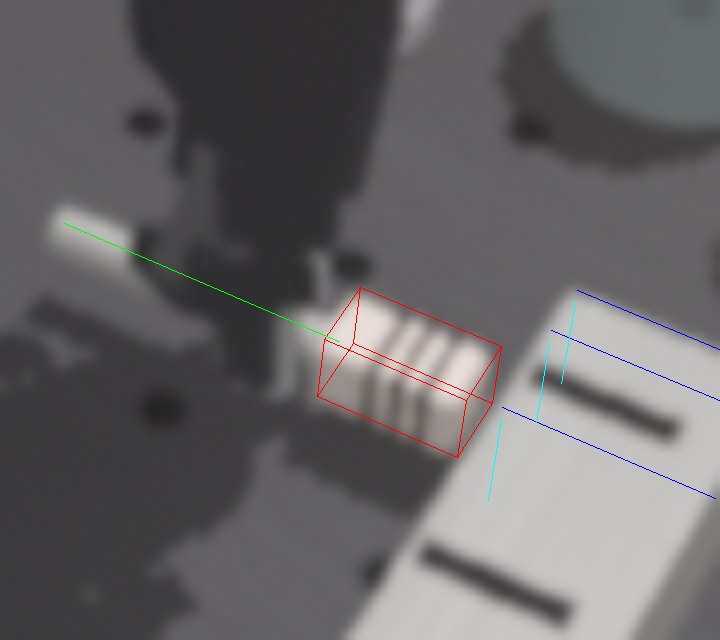

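```bash
python3 -m creep '[[0,0,0,-0.003,0,0.0003,0],[0,0,0,-0.003,0,0.0003,0],[0,0,0,-0.003,0,0.0003,0],[0,0,0,-0.003,0,0.0003,0]]'
python3 -m creep '[[0,0,0,-0.002,0,0.0002,0],[0,0,0,-0.002,0,0.0002,0]]'
```

```text
time: 39.15
tool_pos: [0.5726, -0.1992, 0.0122]
tool_rot: [0.042, 0.606, 0.793, -0.032]
contact_force: [0.1, -0.1, -2.2]
gripper_width: 0.14
time: 39.32
tool_pos: [0.5736, -0.2029, 0.0121]
tool_rot: [0.042, 0.606, 0.793, -0.032]
contact_force: [0.4, -0.7, -2.1]
gripper_width: 0.139
```

```bash
python3 -m creep '[[0,0,0,-0.004,0,0.0004,0],[0,0,0,-0.004,0,0.0004,0],[0,0,0,-0.004,0,0.0004,0],[0,0,0,-0.004,0,0.0004,0]]'
python3 -m creep '[[0,0,0,-0.004,0,0.0004,0],[0,0,0,-0.004,0,0.0004,0],[0,0,0,-0.004,0,0.0004,0],[0,0,0,-0.004,0,0.0004,0],[0,0,0,0,0,0,0]]'
python3 -c "
from h import *
caddy_look(31)"
```

```text
time: 39.65
tool_pos: [0.5778, -0.2185, 0.0122]
tool_rot: [0.042, 0.606, 0.794, -0.032]
contact_force: [-0.0, 0.5, -2.5]
gripper_width: 0.139
time: 40.07
tool_pos: [0.5823, -0.2344, 0.0124]
tool_rot: [0.042, 0.606, 0.793, -0.032]
contact_force: [0.5, 0.4, -1.7]
gripper_width: 0.139
t 40.07 pos [ 0.5823 -0.2344  0.0124] yaw 105.21 z [ 0.028 -0.101 -0.994] F [ 0.5  0.4 -1.7] w 0.139 j6 -0.69
caddy frame [-0.0538  0.0745  0.0124]
{0.055: [318.0, 186.0], 0.06: [318.0, 171.0], 0.065: [318.0, 156.0], 0.07: [318.0, 140.0]}
```

View pics/w31.png

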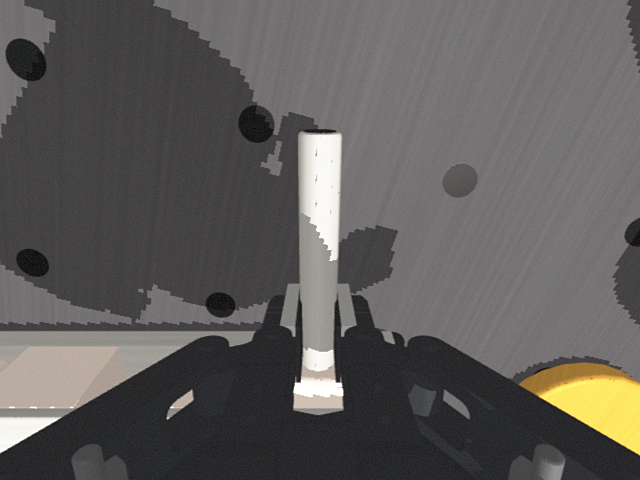

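```bash
python3 -m creep '[[0,0,0,0,0,0.001,0.18],[0,0,0,0,0,0.001,0.22],[0,0,0,0,0,0,0.35],[0,0,0,0,0,0,0.35],[0,0,0,0,0,0,0.35],[0,6,0,0,0,0,0.35],[0,0,0,0.008,0,0,0.35],[0,0,0,0.010,0,0,0.35],[0,0,0,0.008,0,0,0.35],[0,0,0,0,0,0.002,0.35],[0,0,0,0,0,0.002,0.35],[0,0,0,0,0,0,0.35],[0,0,0,0,0,0,0.35]]'
python3 -c "
from h import *
caddy_look(32)"
```

```text
time: 41.3
tool_pos: [0.575, -0.2083, 0.006]
tool_rot: [-0.0, 0.607, 0.795, -0.0]
contact_force: [0.3, -0.7, -0.4]
gripper_width: 0.348
t 41.3 pos [ 0.575  -0.2083  0.006 ] yaw 105.27 z [-0. -0. -1.] F [ 0.3 -0.7 -0.4] w 0.348 j6 -0.74
caddy frame [-0.0808  0.0743  0.006 ]
{0.055: [318.0, 186.0], 0.06: [318.0, 171.0], 0.065: [318.0, 156.0], 0.07: [318.0, 140.0]}
```

View pics/w32.png

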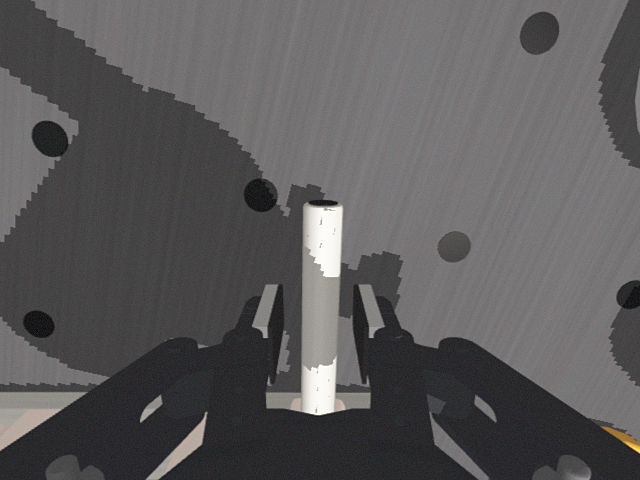

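View pics/s32.png

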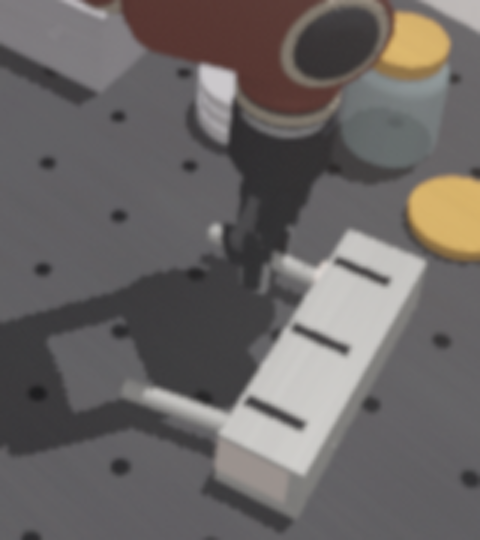

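```bash
python3 -m creep '[[0,0,0,0,0,0,0],[0,0,0,0,0,0,0],[0,0,0,0,0,0,0],[0,0,0,0,0,0,0],[0,0,0,0,0,0,0],[0,0,0,-0.003,0,0,0],[0,0,0,-0.003,0,0,0]]'
python3 -m creep '[[0,0,0,-0.003,0,0,0],[0,0,0,-0.003,0,0,0],[0,0,0,-0.0025,0,0,0],[0,0,0,0,0,0,0]]'
python3 -c "
from h import *
caddy_look(33)
c=cal('wrist')
for x in (-.115,-.117,-.119,-.121): print(x,proj(c,W(CA,(x,.075,.024))).round(),proj(c,W(CA,(x,.075,.031))).round())
crop(cv2.imread('pics/w33.png'),230,130,430,330,3.5,'w33c.png')"
```

```text
time: 42.03
tool_pos: [0.5767, -0.214, 0.0063]
tool_rot: [-0.0, 0.607, 0.795, 0.0]
contact_force: [0.4, 2.0, 1.8]
gripper_width: 0.139
time: 42.37
tool_pos: [0.5793, -0.2234, 0.0064]
tool_rot: [0.0, 0.607, 0.795, -0.0]
contact_force: [0.7, -0.1, 1.6]
gripper_width: 0.14
t 42.37 pos [ 0.5793 -0.2234  0.0064] yaw 105.22 z [ 0.001 -0.001 -1.   ] F [ 0.7 -0.1  1.6] w 0.14 j6 -0.75
caddy frame [-0.0652  0.0745  0.0064]
{0.055: [318.0, 186.0], 0.06: [318.0, 171.0], 0.065: [318.0, 156.0], 0.07: [318.0, 140.0]}
-0.115 [[319. 201.]] [[320. 205.]]
-0.117 [[319. 195.]] [[320. 199.]]
-0.119 [[319. 189.]] [[320. 193.]]
-0.121 [[319. 183.]] [[320. 186.]]
```

View pics/w33c.png

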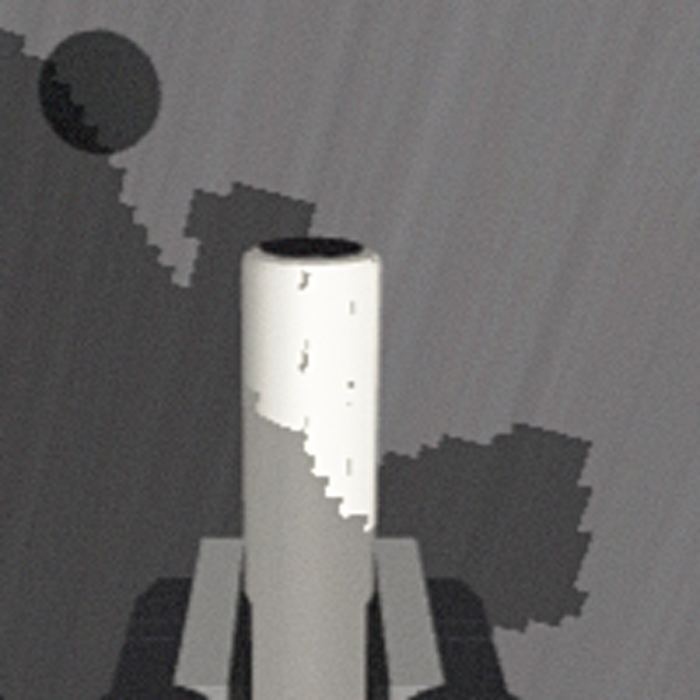

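```bash
python3 -m creep '[[0,0,0,-0.001,0,0,0],[0,0,0,0,0,0,0.2],[0,0,0,0,0,0,0.35],[0,0,0,0,0,0,0.35],[0,0,0,0,0,0,0.35],[0,0,0,0,0,-0.015,0.35],[0,0,0,0,0,-0.025,0.35],[0,0,0,0,0,-0.04,0.35],[0,0,0,0,0,-0.04,0.35],[0,0,0,0,0,-0.04,0.35],[0,0,0,0,0,-0.03,0.35],[0,0,0,0,0,-0.03,0.35],[0,0,0,0,0,0,0.35]]'
python3 -m creep '[[0,0,0,0.04,0,0,0.35],[0,0,0,0.04,0,0,0.35],[0,0,0,0.04,-0.015,0,0.35],[0,0,0,0.02,-0.025,0,0.35],[0,0,0,0,-0.03,0,0.35],[0,0,0,0,0,0,0.35],[0,0,0,0,0,0,0.35]]'
python3 -c "
from h import *
caddy_look(34)
i=manip.grab_frame('scene'); cv2.imwrite('pics/k34f.png',i)
i=manip.grab_frame('side'); cv2.imwrite('pics/s34f.png',i)
for n in ('scene','side'):
  c=cal(n)
  for k,y in ((0,-.075),(2,.075)):
    print(n,k,proj(c,[W(CA,(-.115,y,.024)),W(CA,(-.121,y,.024))]).round(1).tolist())
"
```

```text
time: 43.6
tool_pos: [0.5825, -0.2253, 0.2369]
tool_rot: [0.007, 0.607, 0.795, 0.001]
contact_force: [1.0, -0.5, 0.4]
gripper_width: 0.352
time: 44.18
tool_pos: [0.4748, -0.1076, 0.2269]
tool_rot: [0.001, 0.607, 0.795, 0.0]
contact_force: [0.0, 1.1, -0.1]
gripper_width: 0.352
t 44.18 pos [ 0.4748 -0.1076  0.2269] yaw 105.22 z [ 0.002 -0.001 -1.   ] F [ 0.   1.1 -0.1] w 0.352 j6 -0.64
caddy frame [-0.2045  0.0043  0.2269]
{0.055: [318.0, 186.0], 0.06: [318.0, 171.0], 0.065: [318.0, 156.0], 0.07: [318.0, 140.0]}
scene 0 [[202.4, 300.4], [203.8, 298.3]]
scene 2 [[256.3, 326.7], [257.6, 324.6]]
side 0 [[374.8, 352.9], [372.3, 351.7]]
side 2 [[405.8, 309.3], [403.5, 308.3]]
```

View pics/k34f.png

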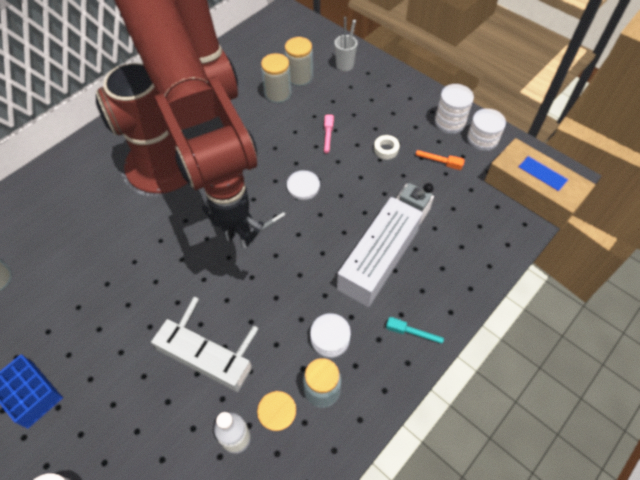

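View pics/s34f.png

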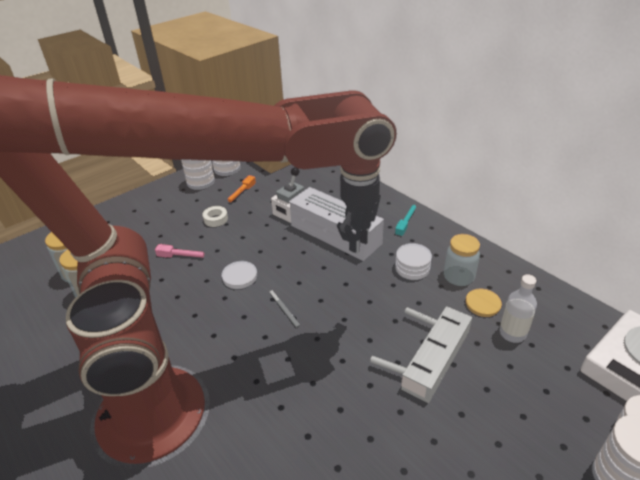

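View pics/w34.png

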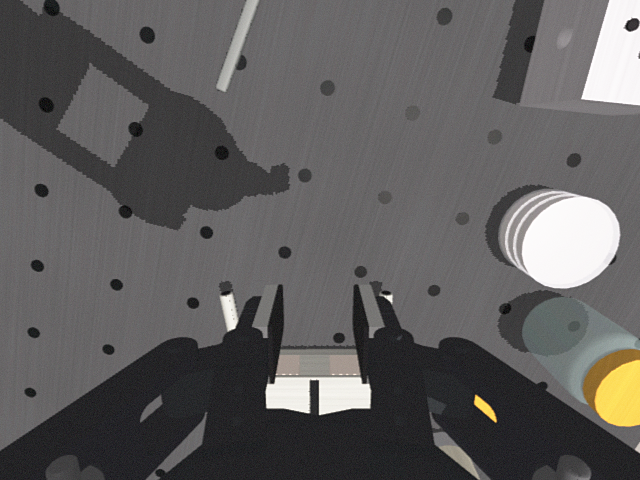

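```bash
python3 -c "
from h import *
i=cv2.imread('pics/s34f.png'); k=cv2.imread('pics/k34f.png')
for im,n,(x0,y0,x1,y1) in ((i,'side',(365,295,475,400)),(k,'scene',(145,290,265,395))):
  c=cal(n); s=7 if n=='side' else 6
  o=cv2.resize(im[y0:y1,x0:x1],None,fx=s,fy=s,interpolation=cv2.INTER_CUBIC)
  for y in (-.075,.075):
    for x,col in ((-.115,(0,255,0)),(-.121,(0,0,255))):
      f=lambda P:tuple(int(v) for v in (proj(c,P)[0]-[x0-.5,y0-.5])*s)
      cv2.line(o,f(W(CA,(x,y-.009,.024))),f(W(CA,(x,y+.009,.024))),col,1)
  o=o[:600,:800]; cv2.imwrite('pics/chk_'+n+'.png',o)
"
```

```text
(no output)
```

View pics/chk_side.png

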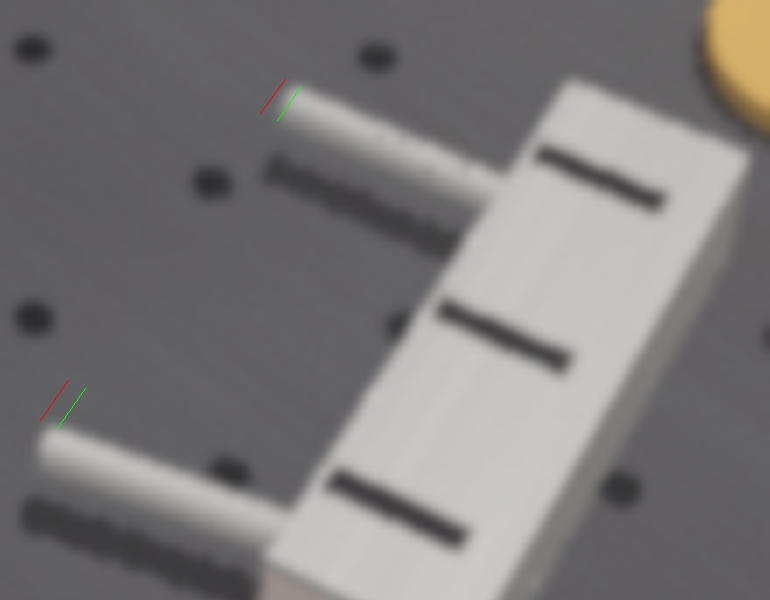

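View pics/chk_scene.png

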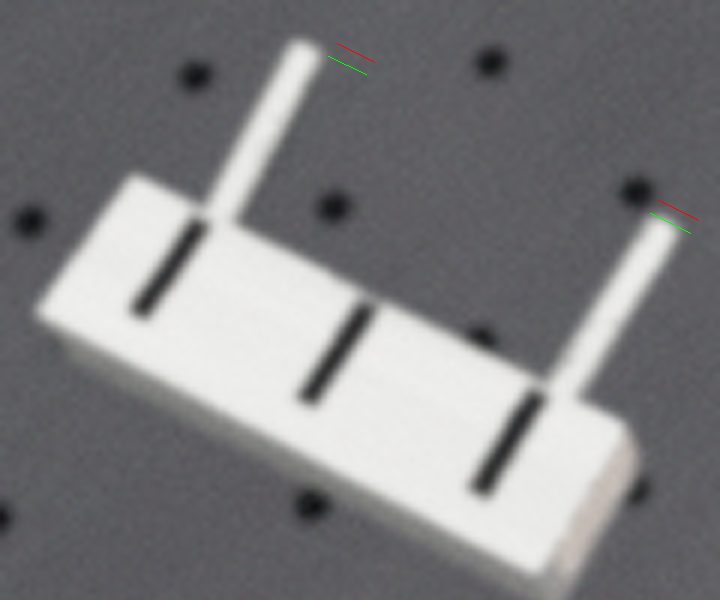

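```bash
python3 -c "
from h import *
cs,cd=cal('scene'),cal('side')
for nm,a,b in (('tip0',(145+304/6,290+47/6),(365+46/7,295+446/7)),('mid0',(145+225/6,290+212/6),(365+270/7,295+520/7)),('tip2',(145+666/6,290+224/6),(365+284/7,295+100/7))):
  t,e=tri([(cs,a),(cd,b)]); print(nm,L(CA,t).round(4),e.round(4), L(CA,onz(cs,a,.024)[0]).round(4),L(CA,onz(cd,b,.024)[0]).round(4))
"
```

```text
tip0 [-0.1129 -0.0928  0.025 ] 0.0001 [-0.1133 -0.0933  0.024 ] [-0.1133 -0.0921  0.024 ]
mid0 [-0.0415 -0.0811  0.0245] 0.0021 [-0.0401 -0.0811  0.024 ] [-0.0432 -0.0805  0.024 ]
tip2 [-0.1146  0.0749  0.0236] 0.0014 [-0.1134  0.0751  0.024 ] [-0.1155  0.0747  0.024 ]
```

```bash
python3 -c "
from h import *
i=manip.grab_frame('scene'); crop(i,380,160,460,220,8,'lev.png')
a=cv2.imread('pics/scene1.png')
for n in ['jar','dishes','dish','jar_lid','alcohol','scalpel']:
  for q in manip.cut_out(n,'scene')[:1]:
    ys,xs=np.nonzero(q['pixels']); print(n,round(q['confidence'],2),xs.mean().round(1),ys.mean().round(1))
cs,cd=cal('scene'),cal('side')
for ang in (20,27,33,42): 
  w=W(BL,(.05+.055*np.sin(np.radians(ang)),.172,.082+.055*np.cos(np.radians(ang)))); print(ang,((proj(cs,w)[0]-[380,160])*8).round())
"
```

```text
jar 0.9 321.5 382.5
dishes 0.79 329.5 335.0
dish 0.75 302.8 184.8
jar_lid 0.58 276.0 410.5
alcohol 0.74 231.4 432.0
scalpel 0.39 267.8 223.0
20 [359. 204.]
27 [375. 217.]
33 [388. 230.]
42 [405. 249.]
```

View pics/lev.png

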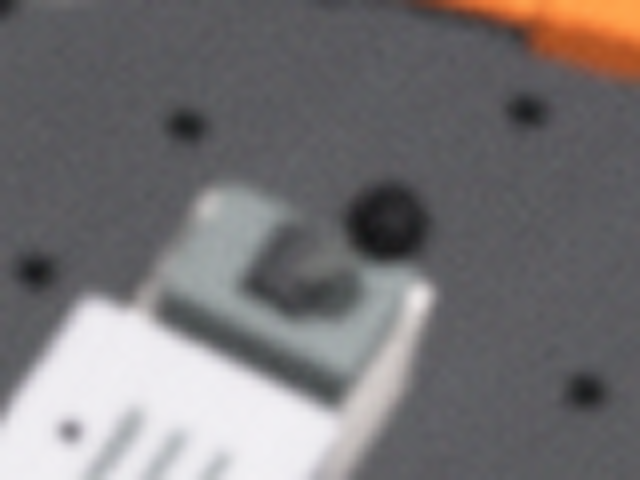

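```bash
python3 -c "
from plant import manip
print(manip.state()['time']); print(manip.job_done())"
```

```text
44.7833
the job is handed in; nothing more can be done
None
```

The block is switched off, both corers that were present are stowed in the caddy, and the job was handed in at 44.8 s. The middle sleeve was empty from the start, so there were only two corers to move.

- **Lever:** I pushed it away until the force rose to about 17 N at its stop. The last picture shows it leaning about 30° to the far side.
- **Corers:** I drew each straight out by the handle, took a new grip on the tube, and slid it in handle first. The corer from sleeve 2 is in bay 0 and the one from sleeve 0 is in bay 2. By my measurements both handles are about 5 mm in under the roof, with the tubes sticking out.
- **Other items:** The jar, stack of dishes, single dish, jar lid and bottle measured where they started. The scalpel reading in the scene camera was shifted because the gripper partly hid it, but in the side view it looked unmoved. I didn't touch the orange, pink or turquoise look-alikes.

**Not clean:**
- **Insertion:** Each corer first caught on the bay's mouth, at about 32 N and 49 N, and slipped a little in the grip. I backed off, levelled it, and it then went in without resistance.
- **Skew in bay 0:** That corer now sits about 9° skewed in its bay. I don't know what turned it, and I left it because its handle was still wholly under the roof.

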